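# Strip the glue-up jig

## Robot

A 6-joint arm with a two-finger parallel gripper is mounted at the origin on a cart in front of the work surface, level with it; the furniture and walls round the work are solid. World frame = base frame: x ahead of the robot, y to its left, z up, the work surface at z = 0. Lengths are in m, angles in rad, forces in N, time in s.
With the tool pointing down it reaches from about 0.35 to 0.975 m from the base axis. Payload 4.9 kg.
Tool frame: the origin (TCP) lies at the very end of the fingers, on their centre line; the grasp point (between the pads) lies 19 mm behind it (manip.hold_point_z is the distance from the TCP to the grasp point, in m); z points along the fingers, y is the direction in which the jaws open and shut (so a half turn about z gives the same grasp; the last joint's range is limited). The gripper opens to 85 mm and grips with 20 to 120 N. Pads are 22 mm wide; open, the fingers measure 114 mm over their backs; the gripper's body (76 mm by 85 mm) begins 54 mm behind the grasp point. The pads swing forward as they close: fully open they stand 13 mm farther back than shut.
Start: joints at [-1.327, 0.053, 1.613, -0, 1.476, -0.119], TCP at [0.222, -0.584, 0.205] pointing down, gripper open.
Joint ranges: [-3.01, 3.01], [-1.01, 2.22], [0.06, 2.58], [-1.02, 4.17], [0.09, 2.62], [-3.14, 3.14]. Speed limits (rad/s): [2.57, 2.57, 3.14, 3.14, 3.14, 3.14].

## Interface

Orientations are given as a unit quaternion [w, x, y, z].
In Python, from plant import manip gives the robot as it stands. The module is installed in compiled form; this text tells all that it offers.
- The arm moves only by the shell command python3 -m creep 'ROWS'. ROWS is JSON, a list of rows, each a list of 7 numbers: the turn, a rotation vector about the tool's x, y, z in degrees, then the shift along the tool's x, y, z in m, then the opening, from 0 (shut) to 1 (fully open). In form: [[ax, ay, az, tx, ty, tz, jaw], ...]. A call has 1 to 20 rows; each row shifts and turns the commanded pose from where the row before left it, along the tool's axes as they then stand; what a row does not reach is not made up. A row lasts 1/12 s, in which the tool goes at most 41.7 mm and 7.16 degrees, less where a joint would pass 70% of its speed; a pose out of reach is approached as far as the arm can. A call is refused whole if a number of a shift passes 0.0417 or a number of a turn 7.16, either way. A call with a gripper value outside its range is refused whole. The fingers move at their own pace and stop on an object; the grip force is fixed at half the most. Time passes only in rows, so rows that do not move let the fingers close. It gives the time, the measured TCP pose, the force and the opening at its end, in the units of the state.
- manip.state(): the state, without advancing time (a new reading comes with each control period).
- manip.grab_frame(name): name is "side" or "top"; returns the picture (420x560x3 uint8, blue, green, red); there is no depth.
- manip.get_calibration(name): a dict with "fx", "fy", "cx", "cy" (pixels), "xyz" and "attitude" of the camera in the world. Camera axes: x right, y down, z forward; pixel columns grow to the right and rows downward; lengths in m; the calibration is good to about 2 mm. A picture is of the moment at which its call begins. get_calibration takes no time and is no camera call.
- manip.job_done(): hands the job in, once; it reports no verdict.
Trained networks look in the newest picture that a camera, given by its name, has taken for a name from the list of things; names that differ only in an ending like _2 or _b are one class to them, and where a whole thing is asked for, a point or a joint stands for the part that bears it (a point fixed in the world has none). Each returns a list of dicts, best first, with "confidence" (0 to 1); they miss things now and then, are a little off and sometimes report something else, mostly with a low value. They report only what shows in the picture. A call takes as long as a camera call.
- manip.cut_out(target, camera): "pixels" (420x560 bool, what is visible of it) and "rect" ([left, top, right, bottom] in pixels, round what is visible of it).
The state is a dict: "time": time; "joint_pos": joint angles; "joint_vel": joint speeds; "joint_efforts": joint torques, N m; "tool_pos": TCP position; "tool_rot": TCP orientation; "contact_force": force on the tool from outside, world axes, zero at the start; "ft_torque": the same for the moment, N m; "gripper_width": opening from 0.0 (shut) to 1.0 (fully open).
Only numpy, scipy, OpenCV 4.12 (cv2) and the standard library are available. Lean on these libraries where they do the work, as an engineer would, in place of code of your own. Each camera call takes 0.05 s, during which the arm holds its last target.

## Task

The glue has set, so strip the jig: draw the dark keeper bar straight and level out of the jig's post and lay it in the two saddles of its rest, then put the pine caul flat inside the shallow tray. Next lay the maple block lengthwise and centred on the three bearers of the drying rack, and last lay the white-faced bed caul flat and centred on the grey scraping board, lengthwise and clear of the stop strip at its far end.

Things in the scene. Friction and masses are not known exactly. Their poses are not given: they have to be found in the camera images.
- jig: Fixed plywood base 90 x 274 x 16 mm; origin on the bench under the stack's middle, y along the base to a post 118 mm high (y = 100 to 150 mm). A mortise 22.4 mm wide runs through it along y, 87.5 to 104 mm high. Low stop strip at y = -100 mm. Between them the stack, from below: bed caul, maple block, pine caul, locked down by the keeper's nose 1.5 mm above.
- keeper: Dark wooden bar, 0.08 kg: shank 20 (x) x 14 mm, 150 mm long (y = -75 to 75), then a thicker pull (y = 75 to 125), 24 mm wide, z = -3 to 20 mm. Origin: under the shank's middle. It starts in the mortise, underside 87.5 mm high, y along the jig's y, shoulder up to 8 mm off the post; 150 mm of travel along the jig's +y frees it. Balances 25 mm from the origin towards the pull.
- pine_caul: Small pine block 52 (x) x 72 (y) x 22 mm with a cleat on top (to 33 mm; x = -20 to 8, y = -30 to -6). Origin: centre of its underside. Top of the stack, underside 64 mm high, its y about along the jig's y. Grasp it across the 52 mm by the block's sides.
- maple_block: Plain hardwood block 52 (x) x 170 (y) x 30 mm, 0.17 kg. Origin: centre of its underside, 34 mm high at the start. It lies under the pine caul on the bed caul, y about along the jig's y. Grasp it across the 52 mm.
- bed_caul: White-faced plywood caul 60 (x) x 188 (y) x 18 mm, 0.15 kg. Origin: centre of its underside, 16 mm high at the start. Lowest of the stack, on the jig's base, y about along the jig's y; about 4 mm shows either side of the maple block and 9 mm at the ends. Grasp it across the 60 mm.
- keeper_rest: Fixed wooden rest, plate 150 (x) x 70 (y) mm with two U saddles at x = -55 and 55 mm, 16 mm long, floors 30 mm above the bench, 38 mm wide (y) between cheeks 46 mm high. Origin: on the bench under its middle. The keeper's shank goes along x, its middle over the rest's middle, the pull beyond either end.
- caul_tray: Fixed shallow wooden tray 106 (x) x 86 (y) mm, cork floor 6 mm above the bench, rim 14 mm high, inside 92 x 72 mm. Origin: on the bench under its middle. The pine caul goes in the middle, its 72 mm length along x, either way round.
- drying_rack: Fixed open rack: three light bearers 14 mm wide, 86 mm long (y), at x = -60, 0 and 60 mm, tops 24 mm above the bench, on two lower rails along x. Origin: on the bench under its middle. The maple block goes centred on it, length along x, either way round.
- scrape_board: Fixed grey board 212 (x) x 90 (y) x 12 mm with a wooden stop strip 12 mm wide, 14 mm above the board, along its far (+x) end. Origin: on the bench, 102 mm in front of the strip's near face. The bed caul goes with its centre over this origin (8 mm clear of the strip), length along x, either way round.

How it is judged:
On the way, in this order (a step that is already met when the one before it is completed fails the run):
1. the keeper lies in both saddles of its rest, let go (x of keeper in the frame of keeper_rest between -0.02 and 0.02 m and y of keeper in the frame of keeper_rest between -0.015 and 0.015 m and z of keeper in the frame of keeper_rest between 0.026 and 0.035 m and angle between keeper's own z axis and vertical below 0.1 rad and angle between the y axis of keeper and the x axis of keeper_rest, either way round below 0.25 rad and linear speed of keeper below 0.02 m/s and contact force between the fingers and keeper below 0.05 N), for 0.2 s.
2. the pine caul lies flat in the shallow tray, let go (x of pine_caul in the frame of caul_tray between -0.015 and 0.015 m and y of pine_caul in the frame of caul_tray between -0.015 and 0.015 m and z of pine_caul in the frame of caul_tray between 0.002 and 0.011 m and angle between pine_caul's own z axis and vertical below 0.1 rad and angle between the y axis of pine_caul and the x axis of caul_tray, either way round below 0.35 rad and linear speed of pine_caul below 0.02 m/s and contact force between the fingers and pine_caul below 0.05 N), for 0.2 s.
3. the maple block lies along the drying rack on its bearers, let go (x of maple_block in the frame of drying_rack between -0.02 and 0.02 m and y of maple_block in the frame of drying_rack between -0.015 and 0.015 m and z of maple_block in the frame of drying_rack between 0.02 and 0.029 m and angle between maple_block's own z axis and vertical below 0.1 rad and angle between the y axis of maple_block and the x axis of drying_rack, either way round below 0.2 rad and linear speed of maple_block below 0.02 m/s and contact force between the fingers and maple_block below 0.05 N), for 0.2 s.
4. the bed caul lies flat on the scraping board below the stop, let go (x of bed_caul in the frame of scrape_board between -0.02 and 0.02 m and y of bed_caul in the frame of scrape_board between -0.015 and 0.015 m and z of bed_caul in the frame of scrape_board between 0.008 and 0.017 m and angle between bed_caul's own z axis and vertical below 0.1 rad and angle between the y axis of bed_caul and the x axis of scrape_board, either way round below 0.2 rad and linear speed of bed_caul below 0.02 m/s and contact force between the fingers and bed_caul below 0.05 N), for 0.2 s.
At the end, for the whole second after the job is handed in: All four lie flat, released and at rest in their places: centred within 15 mm across (20 mm lengthwise; pine caul 15 mm both ways) and along them within 0.2 rad (keeper 0.25, pine caul 0.35): keeper in both saddles, pine caul on the tray floor, maple on the bearers, bed caul on the board (all of step 1 and all of step 2 and all of step 3 and all of step 4); the robot touches nothing.
It fails at once if the keeper is tilted while still in the post (angle between keeper's own z axis and vertical above 0.2 rad and y of keeper in the frame of jig between 0.05 and 0.2 m and x of keeper in the frame of jig between -0.006 and 0.006 m and z of keeper in the frame of jig between 0.08 and 0.1 m).
It also fails if it takes over 109 s, if anything falls off the work surface, if the arm or the gripper's body presses on something with over 40 N, if the wrist force passes 120 N, or if a joint passes its speed limit or range.

## Working session

There is one attempt and no reset: what is moved stays moved. The work goes in short steps, Python scripts to look and compute and a shell command to move; the robot and the scene stay as the last step left them, time stands still between calls to the robot, and variables do not carry over. Pictures are saved under pics/ and viewed, and the job is handed in when it is done.

```bash
mkdir -p pics; ls; python3 - <<'E'
from plant import manip
import cv2
s=manip.state(); print({k:s[k] for k in ("time","tool_pos","tool_rot","gripper_width","contact_force")})
for n in ("side","top"):
    im=manip.grab_frame(n); cv2.imwrite(f"pics/{n}0.png",im); print(n,manip.get_calibration(n))
print(manip.state()["time"])
E
```

```text
pics
{'time': 0.0, 'tool_pos': array([ 0.22163263, -0.58365625,  0.20355344]), 'tool_rot': array([-1.02729780e-03,  9.83595086e-01,  1.80387496e-01, -5.60612579e-05]), 'gripper_width': 1.0010235492630544, 'contact_force': array([ 0.78646823, -0.04908193,  0.25582611])}
side {'fx': 450.1496373562273, 'fy': 450.1496373562273, 'cx': 281.5919037372827, 'cy': 208.71875912677615, 'xyz': array([ 0.36864546, -0.9179775 ,  0.48312702]), 'attitude': array([-0.55353532,  0.82810865, -0.07394941,  0.04864358])}
top {'fx': 416.7688163997235, 'fy': 416.7688163997235, 'cx': 275.33486777080276, 'cy': 211.80878255579046, 'xyz': array([0.44807301, 0.00579655, 1.23832355]), 'attitude': array([ 0.03247997, -0.70109597,  0.71204202, -0.02014084])}
0.1
```

View pics/top0.png

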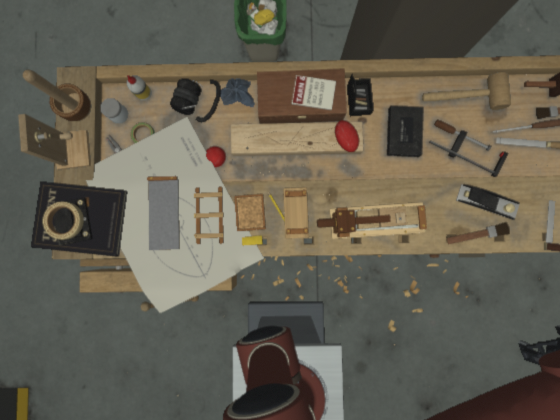

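View pics/side0.png

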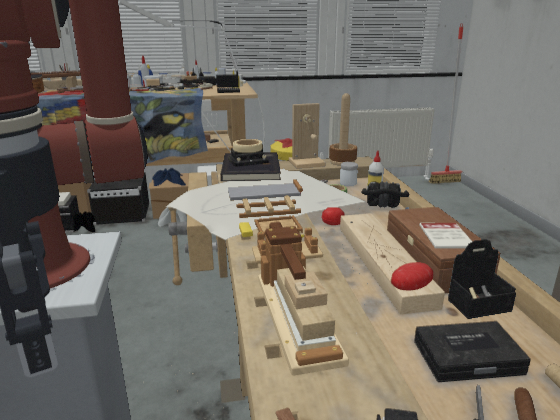

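The top picture has image-up as +x and image-left as +y. From left to right it shows the board (164,213), rack (209,215), tray (250,212), rest (296,212) and the jig with its stack (330–425, 220), with the pull near (322,222). Next I'll measure each of these with the networks.

```bash
cat > h.py <<'E'
from plant import manip
import numpy as np, cv2
from scipy.spatial.transform import Rotation as R
def rot(q): return R.from_quat([q[1],q[2],q[3],q[0]])
def cam(n):
    c=manip.get_calibration(n); return c,rot(c["attitude"]).as_matrix(),np.array(c["xyz"])
def back(n,uv,z):
    c,M,p=cam(n); uv=np.atleast_2d(np.asarray(uv,float))
    d=np.c_[(uv[:,0]-c["cx"])/c["fx"],(uv[:,1]-c["cy"])/c["fy"],np.ones(len(uv))]@M.T
    return p+d*((z-p[2])/d[:,2])[:,None]
def proj(n,P):
    c,M,p=cam(n); q=(np.atleast_2d(P)-p)@M
    return np.c_[q[:,0]/q[:,2]*c["fx"]+c["cx"],q[:,1]/q[:,2]*c["fy"]+c["cy"]]
def tool():
    s=manip.state(); return s["time"],np.array(s["tool_pos"]),rot(s["tool_rot"]),s
E
python3 - <<'E'
from h import *
manip.grab_frame("top")
masks={}
Z=dict(jig=.016,keeper=.1,pine_caul=.086,maple_block=.064,bed_caul=.034,keeper_rest=.01,caul_tray=.014,drying_rack=.024,scrape_board=.012)
for t in Z:
    for r in manip.cut_out(t,"top")[:2]:
        m=r["pixels"].astype(np.uint8); n=m.sum()
        ys,xs=np.nonzero(m)
        rc=cv2.minAreaRect(np.c_[xs,ys].astype(np.float32))
        b=back("top",cv2.boxPoints(rc),Z[t])
        e=[np.linalg.norm(b[i+1]-b[i]) for i in range(2)]; v=(b[1]-b[0]) if e[0]>e[1] else (b[2]-b[1])
        print(t,round(r["confidence"],2),r["rect"],int(n),"ctr",b.mean(0).round(4),"size",np.round(e,4),"longaxis deg",round(np.degrees(np.arctan2(v[1],v[0])),1))
        masks.setdefault(t,m)
np.savez("m.npz",**masks)
im=cv2.imread("pics/top0.png")
crop=cv2.resize(im[160:280,130:440],None,fx=2.5,fy=2.5,interpolation=cv2.INTER_CUBIC); cv2.imwrite("pics/crop0.png",crop)
print(manip.state()["time"])
E
```

```text
jig 0.77 [334.6, 203.3, 425.2, 236.2] 1413 ctr [ 0.5113 -0.2735  0.016 ] size [0.2789 0.0893] longaxis deg -86.9
jig 0.55 [355.6, 208.7, 416.8, 229.9] 122 ctr [ 0.4928 -0.2921  0.016 ] size [0.0532 0.1884] longaxis deg -103.8
keeper 0.71 [315.0, 214.2, 388.6, 228.0] 389 ctr [ 0.5057 -0.1862  0.1   ] size [0.1967 0.0233] longaxis deg -87.7
keeper 0.55 [283.6, 186.1, 306.7, 240.0] 1207 ctr [ 0.5312 -0.0294  0.1   ] size [0.0676 0.1386] longaxis deg -178.3
pine_caul 0.93 [377.5, 203.7, 405.5, 225.8] 418 ctr [ 0.5178 -0.2963  0.086 ] size [0.0755 0.0517] longaxis deg -85.7
maple_block 0.71 [356.1, 205.4, 421.0, 228.8] 493 ctr [ 0.5167 -0.2881  0.064 ] size [0.1737 0.0542] longaxis deg -87.3
maple_block 0.24 [194.7, 185.0, 222.7, 246.1] 682 ctr [0.5316 0.2165 0.064 ] size [0.08   0.1561] longaxis deg 179.7
bed_caul 0.46 [355.8, 223.2, 413.7, 229.0] 50 ctr [ 0.4891 -0.2914  0.034 ] size [0.1666 0.0068] longaxis deg -88.2
keeper_rest 0.61 [284.8, 185.6, 307.3, 236.5] 1099 ctr [ 0.5371 -0.0359  0.01  ] size [0.0682 0.145 ] longaxis deg 178.8
caul_tray 0.7 [237.6, 196.0, 265.8, 229.9] 1011 ctr [0.5408 0.1024 0.014 ] size [0.0868 0.1051] longaxis deg -176.0
drying_rack 0.83 [192.8, 185.1, 225.7, 244.6] 859 ctr [0.5345 0.2223 0.024 ] size [0.0856 0.1673] longaxis deg 179.7
scrape_board 0.65 [148.3, 177.0, 178.6, 251.3] 2268 ctr [0.544  0.3587 0.012 ] size [0.0929 0.2189] longaxis deg -178.4
0.6
```

View pics/crop0.png

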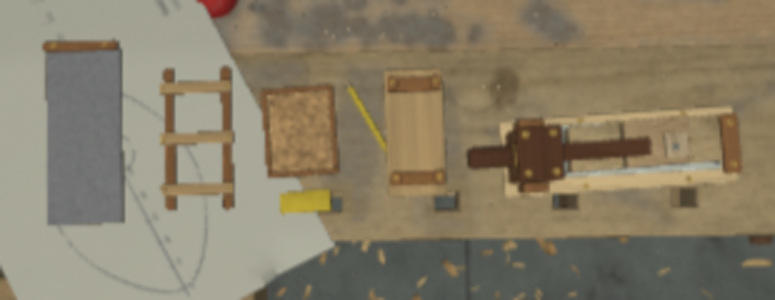

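```bash
python3 - <<'E'
from h import *
a=cv2.imread("pics/top0.png"); b=cv2.imread("pics/side0.png")
cv2.imwrite("pics/jt.png",cv2.resize(a[190:250,305:435],None,fx=6,fy=6,interpolation=cv2.INTER_CUBIC))
cv2.imwrite("pics/js.png",cv2.resize(b[205:375,230:360],None,fx=3.5,fy=3.5,interpolation=cv2.INTER_CUBIC))
E
```

```text
(no output)
```

View pics/jt.png

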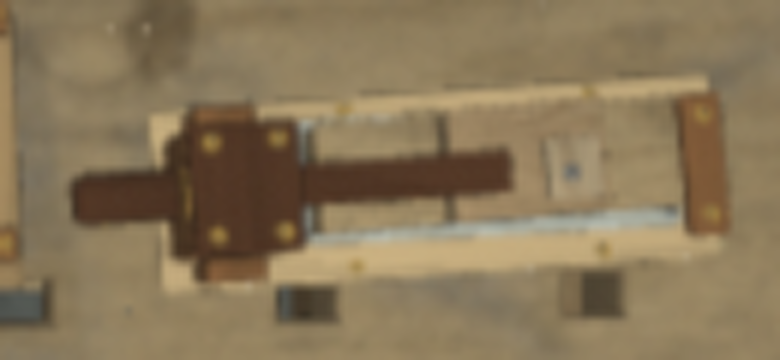

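View pics/js.png

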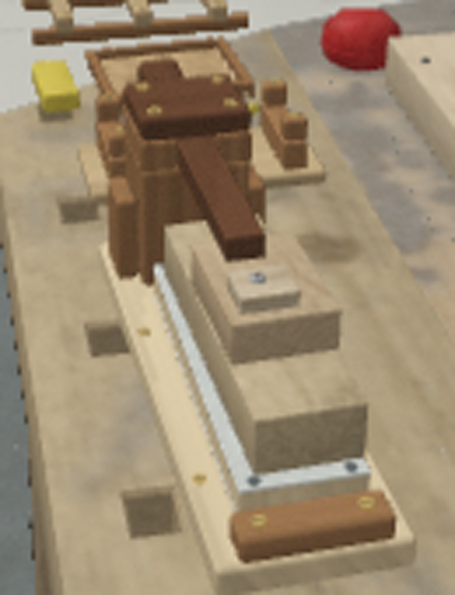

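```bash
python3 - <<'E'
from h import *
T=lambda x,y:(305+(x+.5)/6-.5,190+(y+.5)/6-.5)
S=lambda x,y:(230+(x+.5)/3.5-.5,205+(y+.5)/3.5-.5)
print("base top view z16:"); 
P=back("top",[T(150,115),T(163,292),T(722,246),T(706,76)],.016); print(P.round(4)); print("len",np.linalg.norm(P[0]-P[3]),np.linalg.norm(P[1]-P[2]),"ctr",P.mean(0))
for i,j in((3,0),(2,1)): d=P[j]-P[i]; print("jig y dir deg",np.degrees(np.arctan2(d[1],d[0])))
Q=back("side",[S(105,247),S(213,566),S(412,535)],.016); print("side",Q.round(4)); d=Q[0]-Q[1]; print(np.degrees(np.arctan2(d[1],d[0])))
# keeper
K=back("top",[T(511,150),T(511,189),T(300,164),T(300,202)],.1015); print("shank top",K.round(4)); 
a=(K[0]+K[1])/2;b=(K[2]+K[3])/2; d=b-a; print("nose",a,"dir",np.degrees(np.arctan2(d[1],d[0])), "w",np.linalg.norm(K[0]-K[1]))
L=back("top",[T(73,178),T(76,224),T(180,171),T(172,216)],.1075); print("pull top",L.round(4))
print("nose side",back("side",[S(224,243),S(265,238)],.1015).round(4))
print("nose side lower",back("side",[S(224,256),S(265,252)],.0875).round(4))
M=back("top",[T(310,135),T(310,234),T(678,110),T(678,206)],.034);
print("pine top corners", back("top",[T(445,112),T(447,222)],.086).round(4))
print("pine side top", back("side",[S(191,242),S(233,333),S(340,312)],.086).round(4))
print("maple side front", back("side",[S(247,420),S(367,405)],.064).round(4))
print("bed side front", back("side",[S(238,491),S(369,469),S(155,268)],.034).round(4))
E
```

```text
base top view z16:
[[ 0.5458 -0.133   0.016 ]
 [ 0.4593 -0.1372  0.016 ]
 [ 0.4775 -0.4084  0.016 ]
 [ 0.5605 -0.4041  0.016 ]]
len 0.27154527691196756 0.27189460906110874 ctr [ 0.51079053 -0.2706612   0.016     ]
jig y dir deg 93.09841351678793
jig y dir deg 93.84143757120992
side [[ 0.4625 -0.1414  0.016 ]
 [ 0.4731 -0.4057  0.016 ]
 [ 0.5612 -0.4024  0.016 ]]
92.28800807888878
shank top [[ 0.5204 -0.2862  0.1015]
 [ 0.5027 -0.2856  0.1015]
 [ 0.5156 -0.1906  0.1015]
 [ 0.4983 -0.1901  0.1015]]
nose [ 0.51155918 -0.28587379  0.1015    ] dir 92.76906798925232 w 0.01770847920136677
pull top [[ 0.5105 -0.0871  0.1075]
 [ 0.4897 -0.088   0.1075]
 [ 0.5129 -0.1355  0.1075]
 [ 0.4926 -0.1314  0.1075]]
nose side [[ 0.5007 -0.2899  0.1015]
 [ 0.5207 -0.2889  0.1015]]
nose side lower [[ 0.5032 -0.2787  0.0875]
 [ 0.5233 -0.2786  0.0875]]
pine top corners [[ 0.5394 -0.2605  0.086 ]
 [ 0.4888 -0.2598  0.086 ]]
pine side top [[ 0.4904 -0.2606  0.086 ]
 [ 0.4945 -0.3407  0.086 ]
 [ 0.5456 -0.333   0.086 ]]
maple side front [[ 0.4939 -0.3739  0.064 ]
 [ 0.5475 -0.3729  0.064 ]]
bed side front [[ 0.4886 -0.3825  0.034 ]
 [ 0.5482 -0.3784  0.034 ]
 [ 0.4825 -0.1977  0.034 ]]
```

```bash
python3 - <<'E'
from h import *
a=cv2.imread("pics/top0.png")
cv2.imwrite("pics/ft.png",cv2.resize(a[170:260,140:312],None,fx=4.5,fy=4.5,interpolation=cv2.INTER_CUBIC))
E
```

```text
(no output)
```

View pics/ft.png

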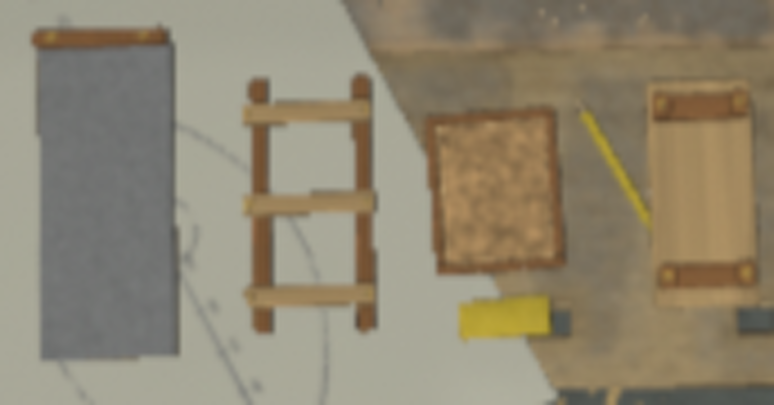

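```bash
python3 - <<'E'
from h import *
T=lambda x,y:(140+(x+.5)/4.5-.5,170+(y+.5)/4.5-.5)
def show(n,pts,z):
    P=back("top",[T(*p) for p in pts],z); c=P.mean(0)
    l=P[0]+P[1]-P[2]-P[3]; w=P[0]+P[3]-P[1]-P[2]
    print(n,"ctr",c.round(4),"len",round(np.linalg.norm(l)/2,4),"w",round(np.linalg.norm(w)/2,4),"xaxis deg",round(np.degrees(np.arctan2(l[1],l[0])),1))
# order: far-left, far-right, near-right, near-left
show("board near part (to strip near face)",[(38,48),(172,45),(179,354),(41,359)],.012)
show("rack bearers outer far/near",[(243,103),(370,99),(374,302),(246,306)],.024)
show("tray rim",[(427,118),(554,108),(564,263),(439,273)],.014)
show("rest plate",[(649,84),(751,80),(757,302),(657,307)],.01)
show("rest cheek tops",[(655,93),(745,90),(753,285),(662,288)],.046)
E
```

```text
board near part (to strip near face) ctr [0.538  0.3582 0.012 ] len 0.2048 w 0.09 xaxis deg 1.2
rack bearers outer far/near ctr [0.534  0.2234 0.024 ] len 0.1325 w 0.0833 xaxis deg 0.8
tray rim ctr [0.5405 0.1018 0.014 ] len 0.1022 w 0.0829 xaxis deg 3.5
rest plate ctr [ 0.537  -0.0342  0.01  ] len 0.1465 w 0.0663 xaxis deg 0.7
rest cheek tops ctr [ 0.537  -0.0333  0.046 ] len 0.1247 w 0.0576 xaxis deg 1.1
```

```bash
cat > d.py <<'E'
import sys
from h import *
# usage: d.py x y z theta -> shift in tool axes (with tool at theta) and turn about tool z
t,p,r,s=tool(); M=r.as_matrix(); th=np.degrees(np.arctan2(M[1,0],M[0,0]))
print("t",round(t,2),"p",p.round(4),"theta",round(th,2),"tilt",np.degrees(np.arccos(-M[2,2])).round(2),"tcp z axis",M[:,2].round(4),"F",np.round(s["contact_force"],1),"w",round(s["gripper_width"],3),"j",np.degrees(s["joint_pos"]).round(0))
if len(sys.argv)>4:
    g=np.array(list(map(float,sys.argv[1:4]))); T=float(sys.argv[4]); a=np.radians(T); d=g-p
    turn=-((T-th+180)%360-180)
    print("turn z",round(turn,2),"rows",int(np.ceil(abs(turn)/7)),"shift after turn: tx %.4f ty %.4f tz %.4f"%(d[0]*np.cos(a)+d[1]*np.sin(a),d[0]*np.sin(a)-d[1]*np.cos(a),-d[2]),"rows",int(np.ceil(max(np.linalg.norm(d),1e-9)/.041)))
E
python3 d.py 0.502 -0.110 0.16 93
```

```text
t 0.6 p [ 0.2218 -0.5843  0.2048] theta 20.79 tilt 0.0 tcp z axis [ 0. -0. -1.] F [-0.2  0.1  0.4] w 0.999 j [-76.   3.  92.   0.  85.  -7.]
turn z -72.21 rows 11 shift after turn: tx 0.4590 ty 0.3046 tz 0.0448 rows 14
```

```bash
python3 -m creep '[[0,0,-6.56,0,0,0,1],[0,0,-6.56,0,0,0,1],[0,0,-6.56,0,0,0,1],[0,0,-6.56,0,0,0,1],[0,0,-6.56,0,0,0,1],[0,0,-6.57,0,0,0,1],[0,0,-6.57,0,0,0,1],[0,0,-6.57,0,0,0,1],[0,0,-6.57,0,0,0,1],[0,0,-6.57,0,0,0,1],[0,0,-6.57,0,0,0,1]]'
python3 -m creep '[[0,0,0,0.010,0.0067,0,1],[0,0,0,0.020,0.0133,0,1],[0,0,0,0.030,0.020,0.002,1],[0,0,0,0.033,0.022,0.002,1],[0,0,0,0.033,0.022,0.004,1],[0,0,0,0.033,0.022,0.004,1],[0,0,0,0.033,0.022,0.004,1],[0,0,0,0.033,0.022,0.004,1],[0,0,0,0.033,0.022,0.004,1],[0,0,0,0.033,0.022,0.004,1],[0,0,0,0.033,0.022,0.004,1],[0,0,0,0.033,0.022,0.004,1],[0,0,0,0.033,0.022,0.004,1],[0,0,0,0.033,0.022,0.004,1],[0,0,0,0.030,0.020,0,1],[0,0,0,0.013,0.008,0,1]]'
python3 d.py 0.502 -0.110 0.078 93
```

```text
time: 1.52
tool_pos: [0.2218, -0.5843, 0.2049]
tool_rot: [0.0, 0.686, 0.727, -0.0]
contact_force: [0.1, 0.4, 0.5]
gripper_width: 1.001
time: 2.85
tool_pos: [0.5078, -0.0983, 0.1606]
tool_rot: [-0.0, 0.688, 0.726, 0.001]
contact_force: [0.1, 0.0, -0.2]
gripper_width: 0.997
t 2.85 p [ 0.5078 -0.0983  0.1606] theta 93.04 tilt 0.1 tcp z axis [ 3.0e-04  1.6e-03 -1.0e+00] F [ 0.1  0.  -0.2] w 0.997 j [-19. -10. 109.   0.  81. -22.]
turn z 0.04 rows 1 shift after turn: tx -0.0114 ty -0.0064 tz 0.0826 rows 3
```

```bash
python3 -m creep '[[0,0,0,-0.0114,-0.0064,0.010,1],[0,0,0,0,0,0.010,1],[0,0,0,0,0,0.010,1],[0,0,0,0,0,0,1]]'
python3 - <<'E'
from h import *
a=manip.grab_frame("top"); b=manip.grab_frame("side")
cv2.imwrite("pics/t1.png",cv2.resize(a[190:250,275:405],None,fx=6,fy=6,interpolation=cv2.INTER_CUBIC))
cv2.imwrite("pics/s1.png",cv2.resize(b[130:330,210:360],None,fx=3,fy=3,interpolation=cv2.INTER_CUBIC))
E
python3 d.py 0.502 -0.110 0.078 93
```

```text
time: 3.18
tool_pos: [0.4991, -0.1136, 0.1276]
tool_rot: [-0.002, 0.689, 0.725, -0.001]
contact_force: [-1.4, -0.1, -0.7]
gripper_width: 1.001
t 3.28 p [ 0.5003 -0.1143  0.1299] theta 92.91 tilt 0.11 tcp z axis [-1.7e-03  9.0e-04 -1.0e+00] F [-0.3  0.5  0.3] w 1.003 j [-21.  -9. 111.   0.  78. -24.]
turn z -0.09 rows 1 shift after turn: tx 0.0042 ty 0.0019 tz 0.0519 rows 2
```

View pics/t1.png

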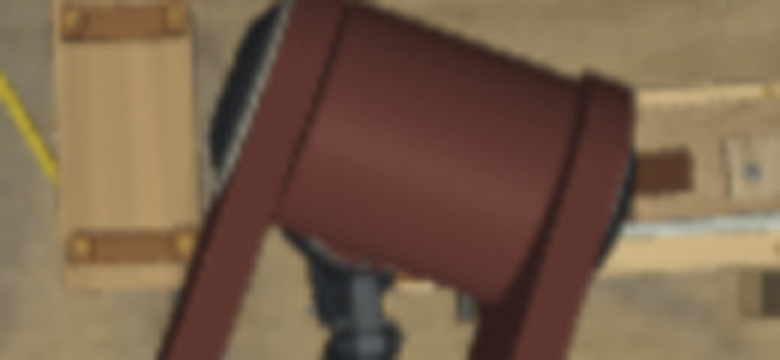

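View pics/s1.png

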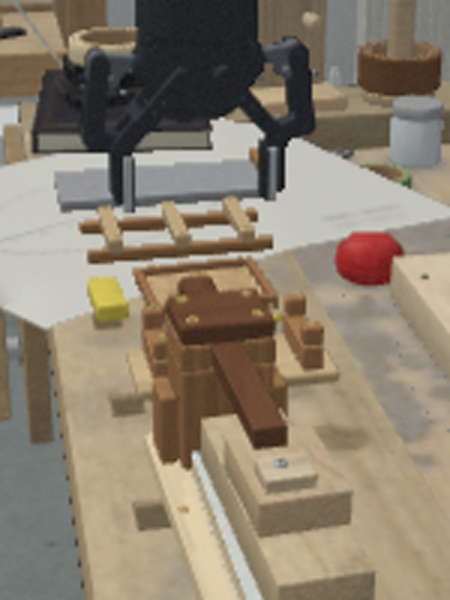

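```bash
python3 -m creep '[[0,0,0,0.0042,0.0019,0.010,1],[0,0,0,0,0,0.015,1],[0,0,0,0,0,0.015,1],[0,0,0,0,0,0.012,1],[0,0,0,0,0,0,1],[0,0,0,0,0,0,1]]'
python3 d.py 0.502 -0.110 0.078 93
python3 -m creep '[[0,0,0,0,0,0,0.5],[0,0,0,0,0,0,0.35],[0,0,0,0,0,0,0.32],[0,0,0,0,0,0,0.3],[0,0,0,0,0,0,0.28],[0,0,0,0,0,0,0.26],[0,0,0,0,0,0,0.24],[0,0,0,0,0,0,0.2],[0,0,0,0,0,0,0]]'
python3 d.py 0.502 -0.110 0.078 93
```

```text
time: 3.78
tool_pos: [0.5024, -0.1099, 0.0781]
tool_rot: [-0.001, 0.688, 0.725, -0.0]
contact_force: [0.5, 0.5, 0.3]
gripper_width: 1.002
t 3.78 p [ 0.5024 -0.1099  0.0781] theta 92.98 tilt 0.09 tcp z axis [-1.4e-03  7.0e-04 -1.0e+00] F [0.5 0.5 0.3] w 1.002 j [-21.  -6. 113.   0.  72. -24.]
turn z -0.02 rows 1 shift after turn: tx -0.0001 ty -0.0004 tz 0.0001 rows 1
time: 4.53
tool_pos: [0.5031, -0.11, 0.0792]
tool_rot: [0.0, 0.688, 0.725, 0.0]
contact_force: [-0.9, 1.7, 2.9]
gripper_width: 0.23
t 4.53 p [ 0.5031 -0.11    0.0792] theta 93.01 tilt 0.03 tcp z axis [ 5.e-04  2.e-04 -1.e+00] F [-0.9  1.7  2.9] w 0.23 j [-21.  -6. 113.   0.  72. -24.]
turn z 0.01 rows 1 shift after turn: tx 0.0001 ty -0.0011 tz 0.0012 rows 1
```

```bash
python3 -m creep '[[0,0,0,0,0,0,0],[0,0,0,0,0,0,0],[0,0,0,0,0,0,0]]'
python3 d.py 0.502 -0.110 0.078 93
python3 - <<'E'
from h import *
b=manip.grab_frame("side")
cv2.imwrite("pics/s2.png",cv2.resize(b[150:290,230:340],None,fx=4,fy=4,interpolation=cv2.INTER_CUBIC))
E
```

```text
time: 4.78
tool_pos: [0.503, -0.1099, 0.0791]
tool_rot: [0.0, 0.688, 0.725, 0.0]
contact_force: [0.5, 1.8, 4.2]
gripper_width: 0.23
t 4.78 p [ 0.503  -0.1099  0.0791] theta 93.01 tilt 0.03 tcp z axis [ 5.e-04  4.e-04 -1.e+00] F [0.5 1.8 4.2] w 0.23 j [-21.  -6. 113.   0.  72. -24.]
turn z 0.01 rows 1 shift after turn: tx 0.0000 ty -0.0010 tz 0.0011 rows 1
```

View pics/s2.png

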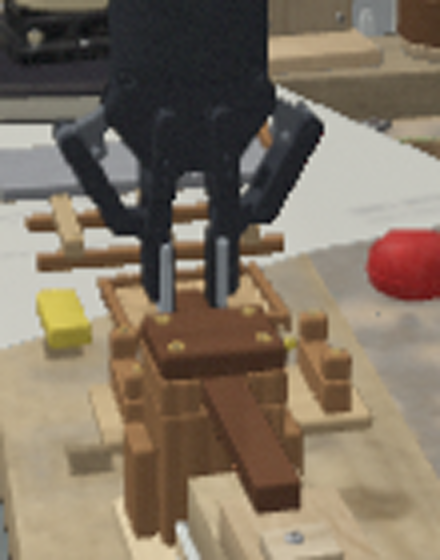

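```bash
python3 -m creep '[[0,0,0,0.003,0,0,0],[0,0,0,0.006,0,0,0],[0,0,0,0.008,0,0,0],[0,0,0,0.008,0,0,0],[0,0,0,0.008,0,0,0],[0,0,0,0.008,0,0,0]]'
python3 d.py 0.503 -0.110 0.079 93
```

```text
time: 5.33
tool_pos: [0.5003, -0.068, 0.0784]
tool_rot: [-0.0, 0.688, 0.726, -0.0]
contact_force: [-0.5, -0.7, 0.6]
gripper_width: 0.232
t 5.33 p [ 0.5003 -0.068   0.0784] theta 93.03 tilt 0.04 tcp z axis [-6.e-04  3.e-04 -1.e+00] F [-0.5 -0.7  0.6] w 0.232 j [-16.  -7. 115.   0.  72. -19.]
turn z 0.03 rows 1 shift after turn: tx -0.0421 ty 0.0005 tz -0.0006 rows 2
```

Forces are small, so I'll continue the draw.

```bash
python3 -m creep '[[0,0,0,0.009,0,0,0],[0,0,0,0.009,0,0,0],[0,0,0,0.009,0,0,0],[0,0,0,0.009,0,0,0],[0,0,0,0.009,0,0,0],[0,0,0,0.009,0,0,0]]'
python3 d.py 0.503 -0.110 0.079 93
python3 -m creep '[[0,0,0,0.009,0,0,0],[0,0,0,0.009,0,0,0],[0,0,0,0.009,0,0,0],[0,0,0,0.009,0,0,0],[0,0,0,0.009,0,0,0],[0,0,0,0.009,0,0,0],[0,0,0,0.009,0,0,0],[0,0,0,0.009,0,0,0]]'
python3 d.py 0.503 -0.110 0.079 93
```

```text
time: 5.83
tool_pos: [0.4977, -0.0142, 0.0787]
tool_rot: [-0.0, 0.688, 0.725, -0.0]
contact_force: [0.1, -0.2, 0.8]
gripper_width: 0.232
t 5.83 p [ 0.4977 -0.0142  0.0787] theta 93.01 tilt 0.01 tcp z axis [-2.e-04  1.e-04 -1.e+00] F [ 0.1 -0.2  0.8] w 0.232 j [-10.  -8. 116.   0.  72. -13.]
turn z 0.01 rows 1 shift after turn: tx -0.0959 ty 0.0003 tz -0.0003 rows 3
time: 6.5
tool_pos: [0.4939, 0.0577, 0.0787]
tool_rot: [-0.0, 0.688, 0.725, 0.0]
contact_force: [0.1, -0.3, -0.6]
gripper_width: 0.23
t 6.5 p [0.4939 0.0577 0.0787] theta 93.0 tilt 0.02 tcp z axis [-2.e-04  3.e-04 -1.e+00] F [ 0.1 -0.3 -0.6] w 0.23 j [ -2.  -8. 116.   0.  72.  -5.]
turn z 0.0 rows 1 shift after turn: tx -0.1679 ty 0.0003 tz -0.0003 rows 5
```

```bash
python3 -m creep '[[0,0,0,0.009,0,0,0],[0,0,0,0.005,0,-0.005,0],[0,0,0,0,0,-0.015,0],[0,0,0,0,0,-0.015,0],[0,0,0,0,0,-0.005,0]]'
python3 - <<'E'
from h import *
b=manip.grab_frame("side")
a=manip.grab_frame("top")
cv2.imwrite("pics/s3.png",cv2.resize(b[100:320,200:360],None,fx=2.7,fy=2.7,interpolation=cv2.INTER_CUBIC))
cv2.imwrite("pics/t3.png",cv2.resize(a[180:260,220:360],None,fx=5,fy=5,interpolation=cv2.INTER_CUBIC))
E
python3 d.py 0.437 -0.036 0.12 181
```

```text
time: 6.92
tool_pos: [0.4948, 0.071, 0.1215]
tool_rot: [0.001, 0.688, 0.726, 0.001]
contact_force: [1.1, -0.1, 0.3]
gripper_width: 0.228
t 7.02 p [0.4945 0.0708 0.1205] theta 93.01 tilt 0.19 tcp z axis [ 3.3e-03 -1.0e-04 -1.0e+00] F [-0.6  0.8 -1.8] w 0.227 j [ -0. -11. 114.  -0.  77.  -3.]
turn z -87.99 rows 13 shift after turn: tx 0.0594 ty -0.1058 tz 0.0005 rows 3
```

View pics/s3.png

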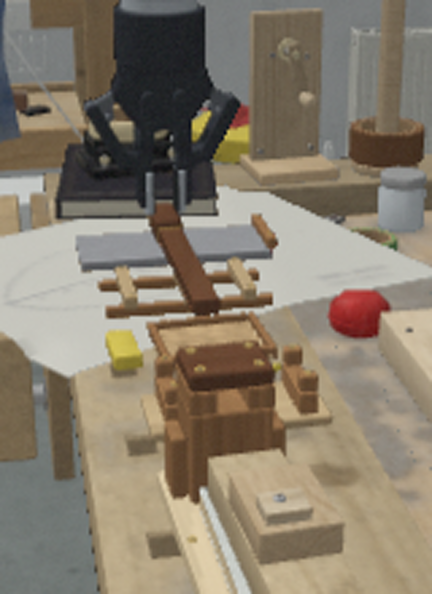

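View pics/t3.png

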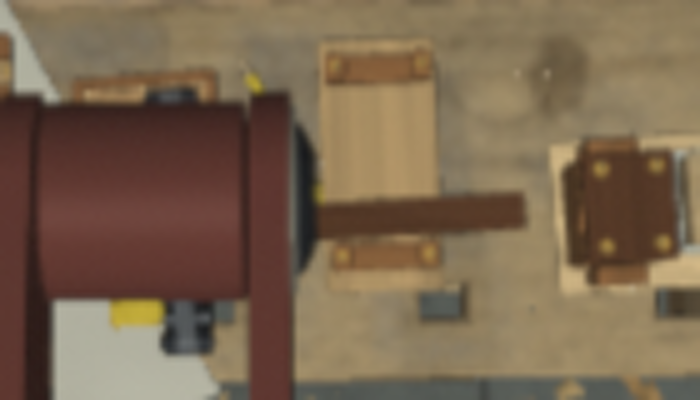

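```bash
python3 - <<'E'
from h import *
T=lambda x,y:(220+(x+.5)/5-.5,180+(y+.5)/5-.5)
P=back("top",[T(524,193),T(526,228),T(330,204),T(330,238)],.143); print(P.round(4))
a=(P[0]+P[1])/2; b=(P[2]+P[3])/2; t,p,r,s=tool(); print(a,b,np.degrees(np.arctan2(*(b-a)[1::-1])), "grip-nose",np.linalg.norm((p-a)[:2]))
E
```

```text
[[ 0.511  -0.1043  0.143 ]
 [ 0.4926 -0.105   0.143 ]
 [ 0.5068 -0.0023  0.143 ]
 [ 0.4889 -0.0021  0.143 ]]
[ 0.50178442 -0.10464909  0.143     ] [ 0.4978689  -0.00220098  0.143     ] 92.18875482723085 grip-nose 0.17557217296989922
```

```bash
python3 -m creep '[[0,0,-4.0,0,0,0,0],[0,0,-6.5,0,0,0,0],[0,0,-6.5,0,0,0,0],[0,0,-6.5,0,0,0,0],[0,0,-6.5,0,0,0,0],[0,0,-6.5,0,0,0,0],[0,0,-6.5,0,0,0,0],[0,0,-6.5,0,0,0,0],[0,0,-6.5,0,0,0,0],[0,0,-6.5,0,0,0,0],[0,0,-6.5,0,0,0,0],[0,0,-6.5,0,0,0,0],[0,0,-6.5,0,0,0,0],[0,0,-4.0,0,0,0,0],[0,0,-2.0,0,0,0,0]]'
python3 d.py 0.437 -0.036 0.12 181
python3 -m creep '[[0,0,0,0.006,-0.011,0,0],[0,0,0,0.012,-0.021,0,0],[0,0,0,0.012,-0.021,0,0],[0,0,0,0.012,-0.021,0,0],[0,0,0,0.010,-0.018,0,0],[0,0,0,0.005,-0.010,0,0],[0,0,0,0.002,-0.004,0,0],[0,0,0,0,0,0,0],[0,0,0,0,0,0,0]]'
python3 d.py 0.437 -0.036 0.0225 181
```

```text
time: 8.27
tool_pos: [0.4925, 0.0705, 0.1175]
tool_rot: [-0.001, -0.01, 1.0, -0.0]
contact_force: [0.3, -0.1, -1.2]
gripper_width: 0.229
t 8.27 p [0.4925 0.0705 0.1175] theta -178.84 tilt 0.12 tcp z axis [-2.1e-03 -1.0e-04 -1.0e+00] F [ 0.3 -0.1 -1.2] w 0.229 j [ -0. -11. 114.  -0.  77. -92.]
turn z 0.16 rows 1 shift after turn: tx 0.0574 ty -0.1056 tz -0.0025 rows 3
time: 9.02
tool_pos: [0.436, -0.0364, 0.1185]
tool_rot: [-0.0, -0.008, 1.0, 0.0]
contact_force: [0.2, 0.5, -1.1]
gripper_width: 0.232
t 9.02 p [ 0.436  -0.0364  0.1185] theta -179.05 tilt 0.03 tcp z axis [-4.e-04  3.e-04 -1.e+00] F [ 0.2  0.5 -1.1] w 0.232 j [ -15.  -20.  122.    0.   79. -106.]
turn z -0.05 rows 1 shift after turn: tx -0.0011 ty 0.0004 tz 0.0960 rows 3
```

```bash
python3 -m creep '[[0,0,0,-0.001,0,0.008,0],[0,0,0,0,0,0.016,0],[0,0,0,0,0,0.016,0],[0,0,0,0,0,0.012,0],[0,0,0,0,0,0,0],[0,0,0,0,0,0,0]]'
python3 - <<'E'
from h import *
b=manip.grab_frame("side")
a=manip.grab_frame("top")
cv2.imwrite("pics/s4.png",cv2.resize(b[120:300,210:360],None,fx=3.3,fy=3.3,interpolation=cv2.INTER_CUBIC))
cv2.imwrite("pics/t4.png",cv2.resize(a[170:260,240:360],None,fx=5,fy=5,interpolation=cv2.INTER_CUBIC))
E
python3 d.py 0.437 -0.036 0.0225 181
```

```text
time: 9.52
tool_pos: [0.4365, -0.0356, 0.0657]
tool_rot: [-0.001, -0.009, 1.0, 0.0]
contact_force: [-0.5, 0.3, -0.6]
gripper_width: 0.229
t 9.62 p [ 0.4379 -0.0361  0.0674] theta -178.96 tilt 0.06 tcp z axis [ 1.e-03 -2.e-04 -1.e+00] F [-0.3 -0.2 -0.4] w 0.234 j [ -14.  -16.  124.    0.   73. -105.]
turn z 0.04 rows 1 shift after turn: tx 0.0009 ty 0.0002 tz 0.0449 rows 2
```

View pics/s4.png

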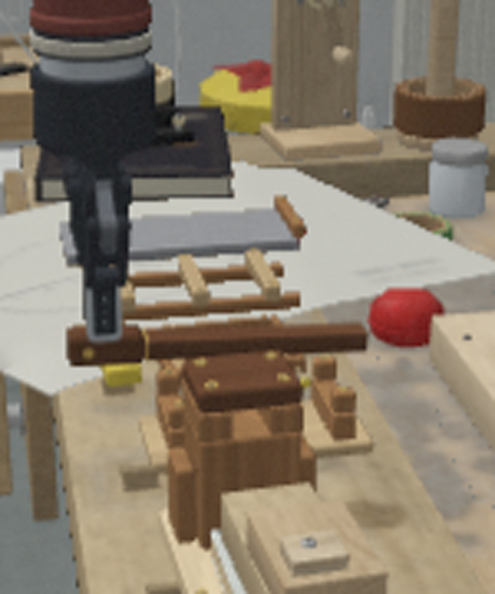

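View pics/t4.png

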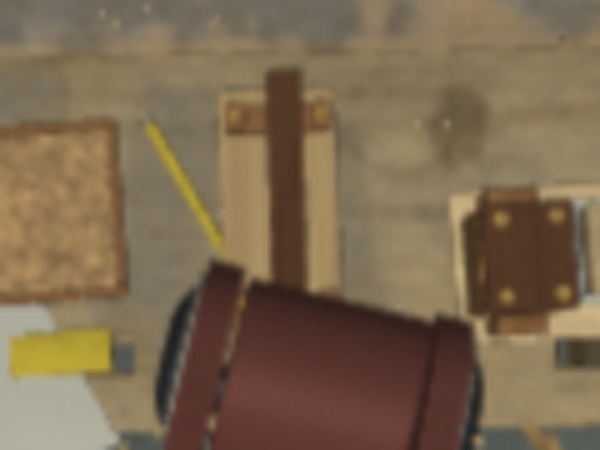

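```bash
python3 -m creep '[[0,0,0,0,0,0.012,0],[0,0,0,0,0,0.012,0],[0,0,0,0,0,0.010,0],[0,0,0,0,0,0.006,0],[0,0,0,0,0,0.003,0],[0,0,0,0,0,0,0],[0,0,0,0,0,0,0]]'
python3 d.py 0.437 -0.036 0.0212 181
```

```text
time: 10.2
tool_pos: [0.4376, -0.0364, 0.0242]
tool_rot: [0.0, -0.009, 1.0, -0.0]
contact_force: [1.5, 0.4, -0.6]
gripper_width: 0.229
t 10.2 p [ 0.4376 -0.0364  0.0242] theta -178.99 tilt 0.03 tcp z axis [ 6.e-04 -1.e-04 -1.e+00] F [ 1.5  0.4 -0.6] w 0.229 j [ -14.  -13.  125.    0.   67. -105.]
turn z 0.01 rows 1 shift after turn: tx 0.0006 ty 0.0004 tz 0.0030 rows 1
```

```bash
python3 -m creep '[[0,0,0,0,0,0.0015,0],[0,0,0,0,0,0.001,0],[0,0,0,0,0,0,0],[0,0,0,0,0,0,0]]'
python3 d.py 0.437 -0.036 0.0212 181
```

```text
time: 10.53
tool_pos: [0.4378, -0.0365, 0.0219]
tool_rot: [0.001, -0.009, 1.0, -0.0]
contact_force: [-0.4, 0.3, 1.7]
gripper_width: 0.23
t 10.53 p [ 0.4378 -0.0365  0.0219] theta -178.99 tilt 0.08 tcp z axis [ 1.3e-03 -4.0e-04 -1.0e+00] F [-0.4  0.3  1.7] w 0.23 j [ -14.  -12.  125.   -0.   67. -105.]
turn z 0.01 rows 1 shift after turn: tx 0.0008 ty 0.0005 tz 0.0007 rows 1
```

```bash
python3 -m creep '[[0,0,0,0,0,0,0.3],[0,0,0,0,0,0,0.5],[0,0,0,0,0,0,0.7],[0,0,0,0,0,0,0.9],[0,0,0,0,0,0,1],[0,0,0,0,0,-0.01,1],[0,0,0,0,0,-0.03,1],[0,0,0,0,0,-0.04,1],[0,0,0,0,0,-0.04,1],[0,0,0,0,0,-0.02,1],[0,0,0,0,0,0,1]]'
python3 - <<'E'
from h import *
b=manip.grab_frame("side")
a=manip.grab_frame("top")
cv2.imwrite("pics/s5.png",cv2.resize(b[120:300,210:360],None,fx=3.3,fy=3.3,interpolation=cv2.INTER_CUBIC))
cv2.imwrite("pics/t5.png",cv2.resize(a[170:260,240:360],None,fx=5,fy=5,interpolation=cv2.INTER_CUBIC))
E
python3 d.py 0.515 -0.30 0.13 93
```

```text
time: 11.45
tool_pos: [0.441, -0.0373, 0.169]
tool_rot: [0.006, -0.009, 1.0, -0.002]
contact_force: [-0.5, -1.0, 0.6]
gripper_width: 1.002
t 11.55 p [ 0.4379 -0.0365  0.163 ] theta -178.99 tilt 0.17 tcp z axis [ 2.9e-03 -8.0e-04 -1.0e+00] F [-0.1 -0.1 -1.2] w 1.001 j [ -14.  -23.  119.   -0.   83. -105.]
turn z 88.01 rows 13 shift after turn: tx -0.2671 ty 0.0632 tz 0.0330 rows 7
```

View pics/s5.png

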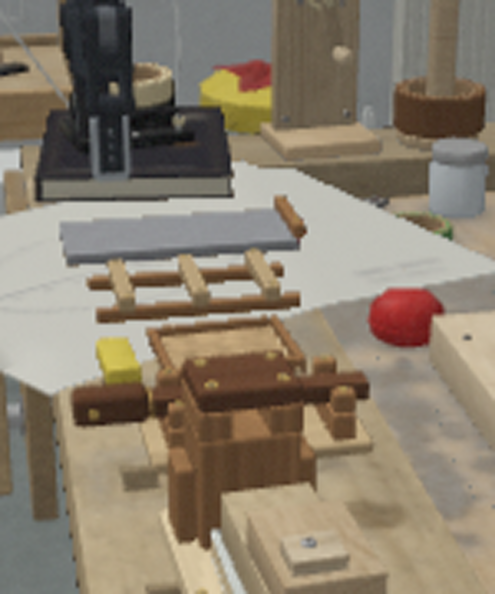

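View pics/t5.png

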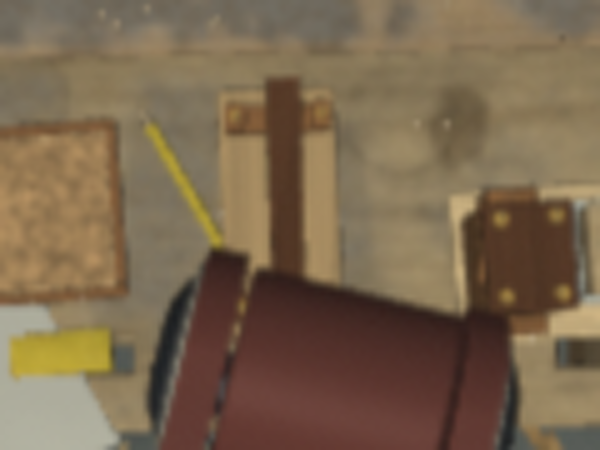

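```bash
python3 -m creep '[[0,0,4,0,0,0,1],[0,0,7,0,0,0,1],[0,0,7,0,0,0,1],[0,0,7,0,0,0,1],[0,0,7,0,0,0,1],[0,0,7,0,0,0,1],[0,0,7,0,0,0,1],[0,0,7,0,0,0,1],[0,0,7,0,0,0,1],[0,0,7,0,0,0,1],[0,0,7,0,0,0,1],[0,0,7,0,0,0,1],[0,0,7,0,0,0,1]]'
python3 - <<'E'
from h import *
a=manip.grab_frame("top")
cv2.imwrite("pics/t6.png",cv2.resize(a[185:250,270:430],None,fx=5,fy=5,interpolation=cv2.INTER_CUBIC))
b=manip.grab_frame("side")
cv2.imwrite("pics/s6.png",cv2.resize(b[215:375,240:350],None,fx=3.7,fy=3.7,interpolation=cv2.INTER_CUBIC))
for n,z in(("pine_caul",.086),("maple_block",.064)):
  for r in manip.cut_out(n,"top")[:1]:
    ys,xs=np.nonzero(r["pixels"]); q=back("top",cv2.boxPoints(cv2.minAreaRect(np.c_[xs,ys].astype(np.float32))),z); print(n,r["confidence"],q.mean(0),q.round(4).tolist())
E
python3 d.py 0.515 -0.30 0.13 93
```

```text
time: 12.63
tool_pos: [0.4357, -0.036, 0.1589]
tool_rot: [-0.002, 0.69, 0.723, -0.001]
contact_force: [-0.5, -0.1, 0.9]
gripper_width: 1.0
pine_caul 0.73 [ 0.51560138 -0.28113266  0.086     ] [[0.5354, -0.1948, 0.086], [0.5469, -0.365, 0.086], [0.4959, -0.3672, 0.086], [0.4843, -0.1976, 0.086]]
maple_block 0.86 [ 0.5166226  -0.28744746  0.064     ] [[0.5369, -0.1992, 0.064], [0.5483, -0.3733, 0.064], [0.4963, -0.3754, 0.064], [0.4849, -0.2019, 0.064]]
t 12.83 p [ 0.4363 -0.0361  0.1598] theta 93.18 tilt 0.16 tcp z axis [-2.7e-03  7.0e-04 -1.0e+00] F [ 0.4 -0.2  0.3] w 0.996 j [-14. -22. 119.   0.  83. -18.]
turn z 0.18 rows 1 shift after turn: tx -0.2676 ty 0.0648 tz 0.0298 rows 7
```

View pics/t6.png

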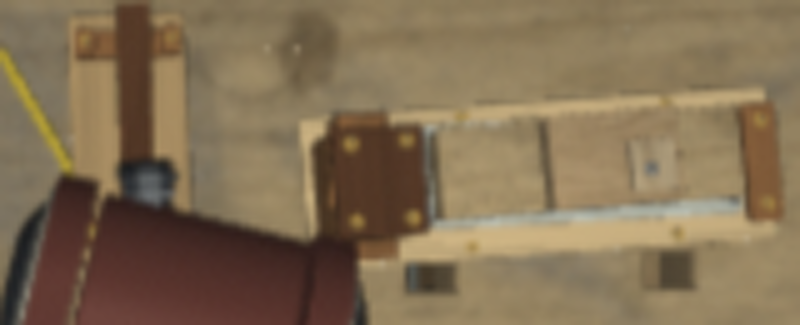

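View pics/s6.png

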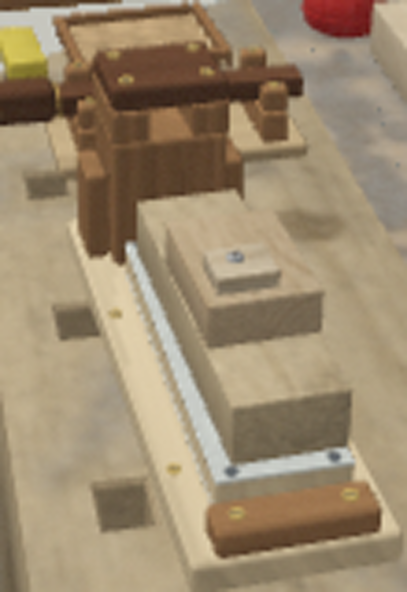

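```bash
python3 - <<'E'
from h import *
T=lambda x,y:(270+(x+.5)/5-.5,185+(y+.5)/5-.5)
S=lambda x,y:(240+(x+.5)/3.7-.5,215+(y+.5)/3.7-.5)
print("pine top L",back("top",[T(547,119),T(551,210)],.086).round(4)," R?",back("top",[T(676,106)],.086).round(4))
print("pine side",back("side",[S(166,213),S(205,319),S(322,293)],.086).round(4))
print("pine side bottom front",back("side",[S(205,347),S(322,332)],.064).round(4))
print("maple top near-right etc", back("top",[T(437,127),T(441,219),T(738,196),T(738,105)],.064).round(4))
print("maple side front",back("side",[S(230,407),S(350,391)],.064).round(4))
print("bed white", back("top",[T(430,228),T(741,207),T(741,198)],.034).round(4))
E
```

```text
pine top L [[ 0.539  -0.2612  0.086 ]
 [ 0.4887 -0.2617  0.086 ]]  R? [[ 0.545  -0.3324  0.086 ]]
pine side [[ 0.4919 -0.2555  0.086 ]
 [ 0.4922 -0.3432  0.086 ]
 [ 0.5454 -0.3331  0.086 ]]
pine side bottom front [[ 0.4947 -0.3319  0.064 ]
 [ 0.547  -0.3301  0.064 ]]
maple top near-right etc [[ 0.5372 -0.2045  0.064 ]
 [ 0.4854 -0.2052  0.064 ]
 [ 0.4957 -0.3715  0.064 ]
 [ 0.5469 -0.3735  0.064 ]]
maple side front [[ 0.4963 -0.3743  0.064 ]
 [ 0.5472 -0.3728  0.064 ]]
bed white [[ 0.4812 -0.2041  0.034 ]
 [ 0.4906 -0.3826  0.034 ]
 [ 0.4957 -0.3828  0.034 ]]
```

```bash
python3 d.py 0.516 -0.297 0.16 93.4; python3 -m creep '[[0,0,0,-0.010,0.003,0,1],[0,0,0,-0.025,0.006,0,1],[0,0,0,-0.037,0.009,0,1],[0,0,0,-0.037,0.009,0,1],[0,0,0,-0.037,0.009,0,1],[0,0,0,-0.037,0.009,0,1],[0,0,0,-0.037,0.009,0,1],[0,0,0,-0.025,0.006,0,1],[0,0,0,-0.012,0.003,0,1],[0,0,0,-0.006,0.001,0,1],[0,0,0,0,0,0,1],[0,0,0,0,0,0,1]]'; python3 d.py 0.516 -0.297 0.071 93.4
```

```text
t 12.83 p [ 0.4363 -0.0361  0.1598] theta 93.18 tilt 0.16 tcp z axis [-2.7e-03  7.0e-04 -1.0e+00] F [ 0.4 -0.2  0.3] w 0.996 j [-14. -22. 119.   0.  83. -18.]
turn z -0.22 rows 1 shift after turn: tx -0.2651 ty 0.0641 tz -0.0002 rows 7
time: 13.83
tool_pos: [0.5146, -0.2948, 0.161]
tool_rot: [-0.001, 0.688, 0.726, 0.0]
contact_force: [-0.5, 0.1, 0.4]
gripper_width: 1.003
t 13.83 p [ 0.5146 -0.2948  0.161 ] theta 93.06 tilt 0.06 tcp z axis [-6.e-04  9.e-04 -1.e+00] F [-0.5  0.1  0.4] w 1.003 j [-37.   1.  99.   0.  80. -40.]
turn z -0.34 rows 1 shift after turn: tx -0.0023 ty 0.0012 tz 0.0900 rows 3
```

```bash
python3 -m creep '[[0,0,-0.3,-0.0023,0.0012,0.010,1],[0,0,0,0,0,0.020,1],[0,0,0,0,0,0.025,1],[0,0,0,0,0,0.020,1],[0,0,0,0,0,0.010,1],[0,0,0,0,0,0.005,1],[0,0,0,0,0,0,1],[0,0,0,0,0,0,1]]'; python3 d.py 0.516 -0.297 0.071 93.4
python3 - <<'E'
from h import *
b=manip.grab_frame("side")
cv2.imwrite("pics/s7.png",cv2.resize(b[150:330,230:370],None,fx=3.3,fy=3.3,interpolation=cv2.INTER_CUBIC))
E
```

```text
time: 14.5
tool_pos: [0.5167, -0.2979, 0.0722]
tool_rot: [0.001, 0.686, 0.727, 0.0]
contact_force: [0.3, -0.3, 0.3]
gripper_width: 1.003
t 14.5 p [ 0.5167 -0.2979  0.0722] theta 93.35 tilt 0.07 tcp z axis [ 1.e-03 -7.e-04 -1.e+00] F [ 0.3 -0.3  0.3] w 1.003 j [-37.   6. 103.   0.  71. -40.]
turn z -0.05 rows 1 shift after turn: tx 0.0009 ty -0.0007 tz 0.0012 rows 1
```

View pics/s7.png

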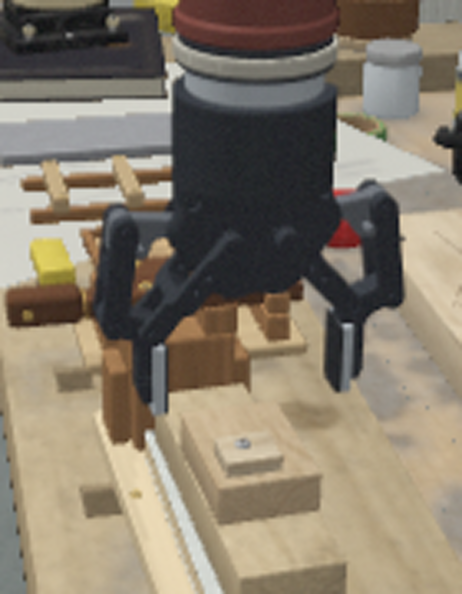

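```bash
python3 -m creep '[[0,0,0,0,0,0,0.8],[0,0,0,0,0,0,0.7],[0,0,0,0,0,0,0.62],[0,0,0,0,0,0,0.56],[0,0,0,0,0,0,0.5],[0,0,0,0,0,0,0.4],[0,0,0,0,0,0,0.2],[0,0,0,0,0,0,0.2],[0,0,0,0,0,0,0.2]]'; python3 d.py 0.516 -0.297 0.071 93.4
python3 - <<'E'
from h import *
b=manip.grab_frame("side")
cv2.imwrite("pics/s8.png",cv2.resize(b[200:330,240:350],None,fx=4.5,fy=4.5,interpolation=cv2.INTER_CUBIC))
E
```

```text
time: 15.3
tool_pos: [0.5162, -0.2979, 0.0713]
tool_rot: [-0.0, 0.686, 0.727, -0.0]
contact_force: [1.1, 1.4, -0.4]
gripper_width: 0.202
t 15.3 p [ 0.5162 -0.2979  0.0713] theta 93.31 tilt 0.01 tcp z axis [-1.e-04  1.e-04 -1.e+00] F [ 1.1  1.4 -0.4] w 0.202 j [-37.   6. 103.  -0.  71. -40.]
turn z -0.09 rows 1 shift after turn: tx 0.0009 ty -0.0001 tz 0.0003 rows 1
```

View pics/s8.png

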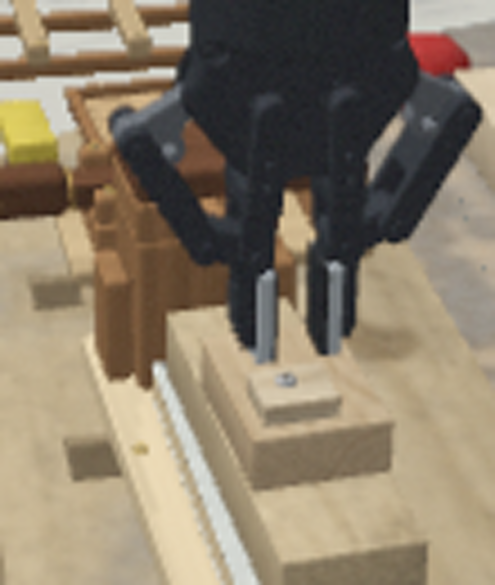

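```bash
python3 - <<'E'
from h import *
t,p,r,s=tool(); print(proj("side",p), proj("side",p+[0,0,.015]))
S=lambda x,y:(240+(x+.5)/4.5-.5,200+(y+.5)/4.5-.5)
for z in(.0713,.086,.09): print(z,back("side",[S(265,360),S(333,352)],z).round(4))
b=manip.grab_frame("side"); cv2.imwrite("pics/s9.png",cv2.resize(b[250:310,280:345],None,fx=9,fy=9,interpolation=cv2.INTER_CUBIC))
E
```

```text
[[303.5770698  291.52143104]] [[303.73566792 283.73036626]]
0.0713 [[ 0.5157 -0.2599  0.0713]
 [ 0.5429 -0.2589  0.0713]]
0.086 [[ 0.5105 -0.2834  0.086 ]
 [ 0.5367 -0.2824  0.086 ]]
0.09 [[ 0.5091 -0.2898  0.09  ]
 [ 0.535  -0.2888  0.09  ]]
```

View pics/s9.png

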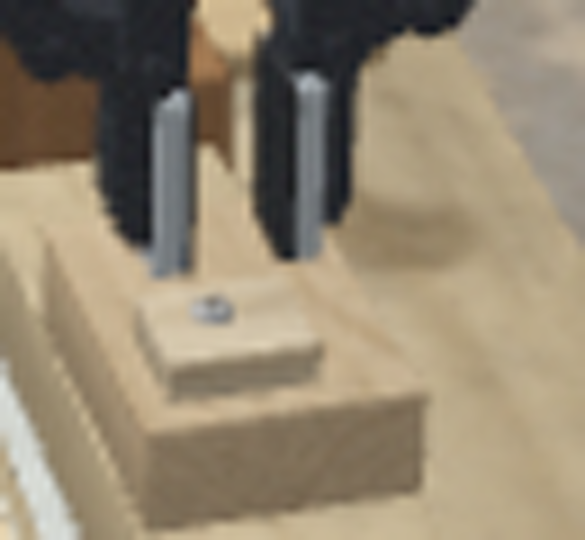

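```bash
python3 - <<'E'
from h import *
def backy(uv,y):
    c,M,p=cam("side"); d=M@np.array([(uv[0]-c["cx"])/c["fx"],(uv[1]-c["cy"])/c["fy"],1]); return p+d*(y-p[1])/d[1]
f=lambda x,y,x0,y0,k:(x0+(x+.5)/k-.5,y0+(y+.5)/k-.5)
for n,pts,x0,y0,k,y in(("s1",[(128,209),(271,198)],210,130,3,-.125),("s7",[(158,411),(347,390)],230,150,3.3,-.309),("s9",[(168,275),(310,257)],280,250,9,-.309),("s4 keeper finger tip",[(90,338),(120,338)],210,120,3.3,-.05)):
    print(n,[backy(f(*q,x0,y0,k),y).round(4) for q in pts])
print(tool()[1])
E
```

```text
s1 [array([ 0.4539, -0.125 ,  0.1731]), array([ 0.5464, -0.125 ,  0.1743])]
s7 [array([ 0.4707, -0.309 ,  0.1156]), array([ 0.5644, -0.309 ,  0.1175])]
s9 [array([ 0.5043, -0.309 ,  0.1011]), array([ 0.5303, -0.309 ,  0.102 ])]
s4 keeper finger tip [array([ 0.4281, -0.05  ,  0.0948]), array([ 0.4472, -0.05  ,  0.0933])]
[ 0.51618004 -0.29784287  0.07122648]
```

```bash
python3 - <<'E'
from h import *
p0=np.array([.2218,-.5843,.2048]); th=np.radians(20.79-90); u=np.array([np.cos(th),np.sin(th),0])
for off in (0,.013,.03,.044):
    print(off,[proj("side",p0+[0,0,off]+s*.045*u).round(0).tolist() for s in(1,-1)])
b=cv2.imread("pics/side0.png"); cv2.imwrite("pics/s0g.png",cv2.resize(b[200:400,0:140],None,fx=3,fy=3,interpolation=cv2.INTER_CUBIC))
E
```

```text
0 [[[51.0, 410.0]], [[40.0, 344.0]]]
0.013 [[[47.0, 397.0]], [[37.0, 333.0]]]
0.03 [[[43.0, 380.0]], [[33.0, 318.0]]]
0.044 [[[39.0, 365.0]], [[30.0, 305.0]]]
```

View pics/s0g.png

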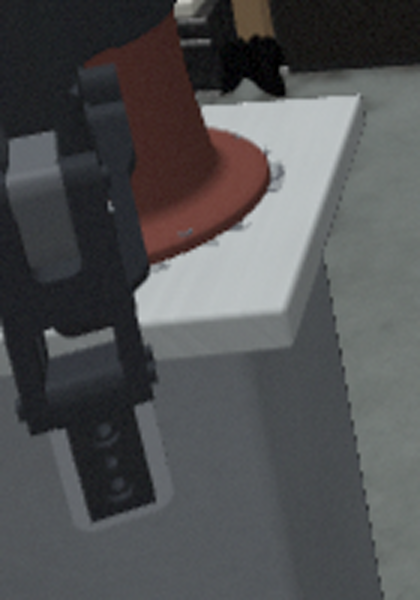

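The fingers closed above the pine: in the side view the tips sit about 0.10 m high, although the reported TCP is 0.071. The real finger ends are therefore higher than the reported TCP. I'll calibrate this by gently touching the bare maple top, which is known to be 64 mm high.

```bash
python3 -m creep '[[0,0,0,0,0,-0.010,0.2],[0,0,0,0.010,0,-0.005,0.2],[0,0,0,0.025,0,0,0.2],[0,0,0,0.020,0,0,0.2],[0,0,0,0.007,0,0,0.2],[0,0,0,0,0,0.010,0.2],[0,0,0,0,0,0.015,0.2],[0,0,0,0,0,0.010,0.2],[0,0,0,0,0,0,0.2],[0,0,0,0,0,0,0.2]]'; python3 d.py
python3 - <<'E'
from h import *
b=manip.grab_frame("side"); cv2.imwrite("pics/s10.png",cv2.resize(b[210:320,250:345],None,fx=6,fy=5,interpolation=cv2.INTER_CUBIC))
E
```

```text
time: 16.23
tool_pos: [0.5119, -0.2361, 0.0501]
tool_rot: [-0.001, 0.687, 0.727, -0.0]
contact_force: [0.1, 0.3, -0.1]
gripper_width: 0.199
t 16.23 p [ 0.5119 -0.2361  0.0501] theta 93.27 tilt 0.13 tcp z axis [-0.0021  0.0011 -1.    ] F [ 0.1  0.3 -0.1] w 0.199 j [-32.   3. 108.  -0.  69. -36.]
```

View pics/s10.png

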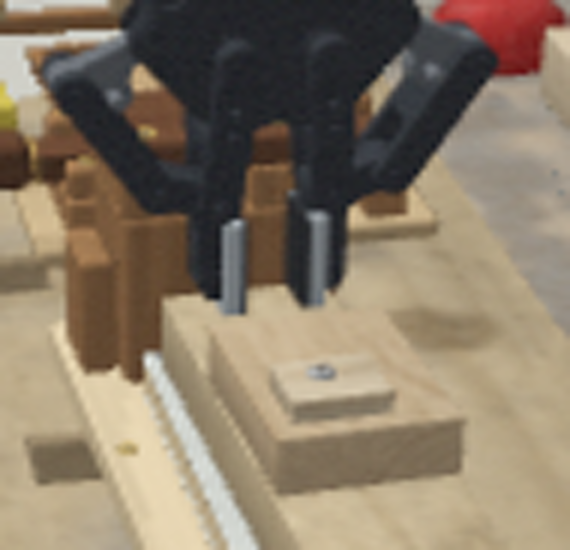

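```bash
python3 -m creep '[[0,0,0,0,0,0.003,0.2],[0,0,0,0,0,0.002,0.2],[0,0,0,0,0,0,0.2]]'; python3 -m creep '[[0,0,0,0,0,0.002,0.2],[0,0,0,0,0,0,0.2]]';python3 -m creep '[[0,0,0,0,0,0.002,0.2],[0,0,0,0,0,0,0.2]]'
```

```text
time: 16.53
tool_pos: [0.5127, -0.2362, 0.0463]
tool_rot: [0.0, 0.686, 0.727, -0.0]
contact_force: [-1.0, 0.5, -0.5]
gripper_width: 0.2
time: 16.7
tool_pos: [0.5126, -0.236, 0.0441]
tool_rot: [-0.0, 0.686, 0.727, -0.0]
contact_force: [0.3, 1.2, 0.3]
gripper_width: 0.198
time: 16.87
tool_pos: [0.5125, -0.2359, 0.042]
tool_rot: [-0.0, 0.686, 0.727, -0.0]
contact_force: [0.4, 0.1, 1.5]
gripper_width: 0.2
```

```bash
python3 - <<'E'
from h import *
b=manip.grab_frame("side"); cv2.imwrite("pics/s11.png",cv2.resize(b[210:320,250:345],None,fx=6,fy=5,interpolation=cv2.INTER_CUBIC))
E
python3 -m creep '[[0,0,0,0,0,0.002,0.2],[0,0,0,0,0,0,0.2]]'
```

```text
time: 17.08
tool_pos: [0.5125, -0.2358, 0.04]
tool_rot: [-0.0, 0.686, 0.727, -0.0]
contact_force: [0.1, -0.1, -0.5]
gripper_width: 0.2
```

View pics/s11.png

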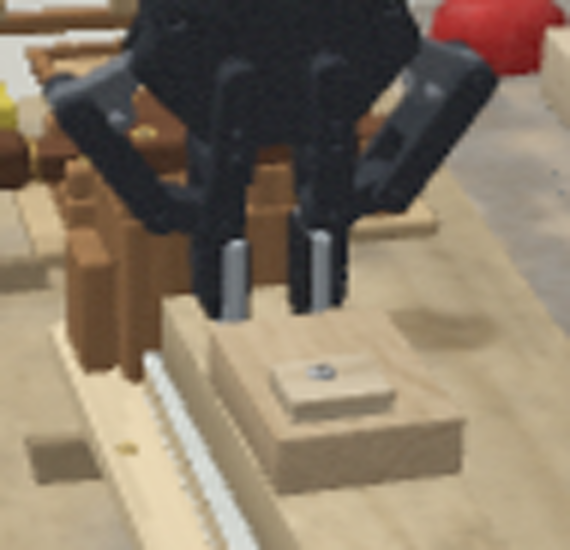

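```bash
for i in 1; do python3 -m creep '[[0,0,0,0,0,0.002,0.2],[0,0,0,0,0,0,0.2]]'; python3 -m creep '[[0,0,0,0,0,0.002,0.2],[0,0,0,0,0,0,0.2]]'; done
```

```text
time: 17.25
tool_pos: [0.5124, -0.2358, 0.0379]
tool_rot: [-0.0, 0.686, 0.727, -0.0]
contact_force: [-0.9, 0.7, 0.7]
gripper_width: 0.201
time: 17.42
tool_pos: [0.5127, -0.2359, 0.0377]
tool_rot: [-0.0, 0.686, 0.727, -0.0]
contact_force: [-3.9, 3.2, 8.5]
gripper_width: 0.202
```

```bash
python3 -m creep '[[0,0,0,0,0,-0.010,0.2],[0,0,0,0,0,-0.030,0.4],[0,0,0,0,0,-0.030,0.7],[0,0,0,0,0,-0.02,1],[0,0,0,0,0,0,1]]'; python3 - <<'E'
from h import *
print(back("top",[(296.4,185.2)],.044), back("top",[(296.4,185.2)],.044)[0,:2]-[.075,0])
P=back("top",[(240+267.5/5-.5,170+78.5/5-.5),(240+302/5-.5,170+78.5/5-.5),(240+270/5-.5,170+270/5-.5),(240+305/5-.5,170+270/5-.5)],.044); print(P.round(4))
E
python3 d.py 0.516 -0.297 0.120 93.4
```

```text
time: 17.83
tool_pos: [0.516, -0.238, 0.1331]
tool_rot: [0.005, 0.686, 0.727, 0.001]
contact_force: [0.6, 0.1, 1.3]
gripper_width: 0.76
[[ 0.61329725 -0.03592607  0.044     ]] [ 0.53829725 -0.03592607]
[[ 0.6135 -0.0261  0.044 ]
 [ 0.6131 -0.046   0.044 ]
 [ 0.5029 -0.0256  0.044 ]
 [ 0.5026 -0.0456  0.044 ]]
t 17.83 p [ 0.516  -0.238   0.1331] theta 93.31 tilt 0.63 tcp z axis [ 0.0093 -0.0058 -0.9999] F [0.6 0.1 1.3] w 0.76 j [-32.  -2. 104.   0.  77. -36.]
turn z -0.09 rows 1 shift after turn: tx -0.0589 ty -0.0035 tz 0.0131 rows 2
```

```bash
python3 -m creep '[[0,0,0,-0.010,0,0,1],[0,0,0,-0.020,0,0,1],[0,0,0,-0.020,0,0,1],[0,0,0,-0.009,0,0.010,1],[0,0,0,0,0,0.020,1],[0,0,0,0,0,0.020,1],[0,0,0,0,0,0.010,1],[0,0,0,0,0,0,1],[0,0,0,0,0,0,1]]'; python3 d.py 0.516 -0.297 0.045 93.4
```

```text
time: 18.58
tool_pos: [0.5151, -0.2942, 0.0647]
tool_rot: [-0.002, 0.686, 0.727, -0.0]
contact_force: [0.2, 0.7, 0.2]
gripper_width: 0.996
t 18.58 p [ 0.5151 -0.2942  0.0647] theta 93.31 tilt 0.18 tcp z axis [-0.0024  0.0019 -1.    ] F [0.2 0.7 0.2] w 0.996 j [-37.   6. 103.   0.  71. -40.]
turn z -0.09 rows 1 shift after turn: tx -0.0028 ty 0.0007 tz 0.0197 rows 1
```

```bash
python3 -m creep '[[0,0,0,-0.0028,0.0007,0.008,1],[0,0,0,0,0,0.008,1],[0,0,0,0,0,0.004,1],[0,0,0,0,0,0,1],[0,0,0,0,0,0,0.8],[0,0,0,0,0,0,0.7],[0,0,0,0,0,0,0.6],[0,0,0,0,0,0,0.5],[0,0,0,0,0,0,0.4],[0,0,0,0,0,0,0.4],[0,0,0,0,0,0,0.4]]'; python3 d.py 0.516 -0.297 0.045 93.4
python3 - <<'E'
from h import *
b=manip.grab_frame("side"); cv2.imwrite("pics/s12.png",cv2.resize(b[210:320,250:345],None,fx=6,fy=5,interpolation=cv2.INTER_CUBIC))
E
```

```text
time: 19.5
tool_pos: [0.5176, -0.2981, 0.0474]
tool_rot: [0.001, 0.686, 0.727, 0.0]
contact_force: [0.6, 0.8, 4.6]
gripper_width: 0.586
t 19.5 p [ 0.5176 -0.2981  0.0474] theta 93.31 tilt 0.11 tcp z axis [ 0.0015 -0.0011 -1.    ] F [0.6 0.8 4.6] w 0.586 j [-37.   8. 103.   0.  69. -40.]
turn z -0.09 rows 1 shift after turn: tx 0.0012 ty -0.0016 tz 0.0024 rows 1
```

View pics/s12.png

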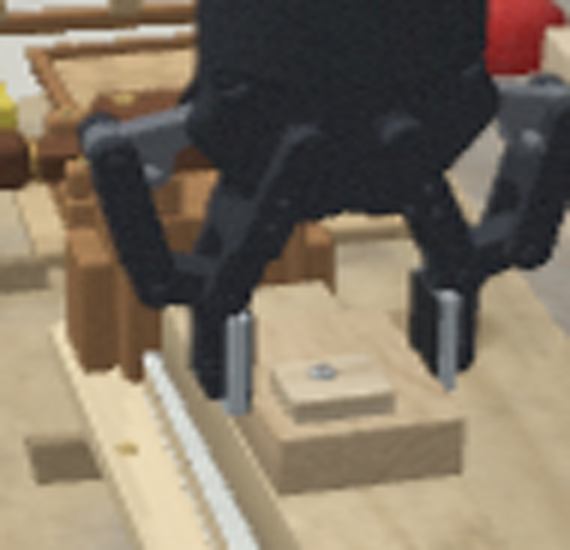

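```bash
python3 -m creep '[[0,0,0,0,0,-0.005,0.3],[0,0,0,0,0,-0.010,0.3],[0,0,0,0,0,-0.020,0.3],[0,0,0,0,0,-0.025,0.3],[0,0,0,0,0,-0.020,0.3],[0,0,0,0,0,-0.010,0.3],[0,0,0,0,0,0,0.3]]'; python3 d.py 0.5405 0.102 0.13 183.5
python3 - <<'E'
from h import *
b=manip.grab_frame("side"); cv2.imwrite("pics/s13.png",cv2.resize(b[150:320,220:370],None,fx=4,fy=3.5,interpolation=cv2.INTER_CUBIC))
E
```

```text
time: 20.13
tool_pos: [0.5184, -0.2987, 0.1398]
tool_rot: [0.003, 0.686, 0.727, 0.0]
contact_force: [0.3, -0.5, 0.4]
gripper_width: 0.586
t 20.13 p [ 0.5184 -0.2987  0.1398] theta 93.31 tilt 0.32 tcp z axis [ 0.0044 -0.0033 -1.    ] F [ 0.3 -0.5  0.4] w 0.586 j [-37.   2. 100.  -0.  78. -40.]
turn z -90.19 rows 13 shift after turn: tx -0.0466 ty 0.3986 tz 0.0098 rows 10
```

View pics/s13.png

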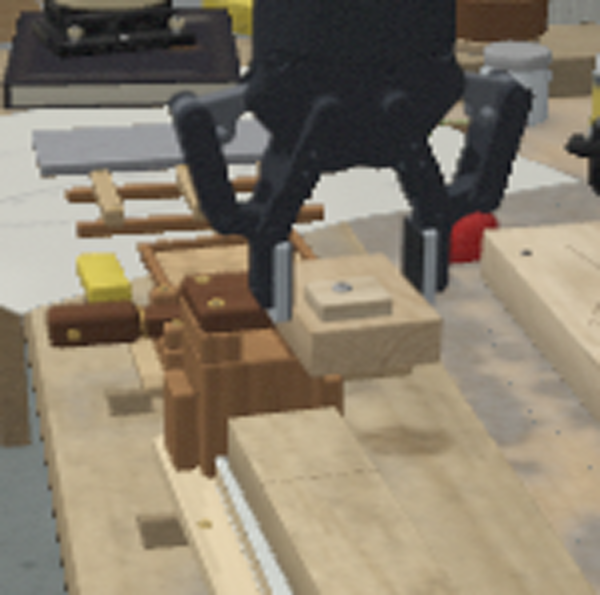

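```bash
python3 -m creep '[[0,0,-4,0,0,0,0.3],[0,0,-6.9,0,0,0,0.3],[0,0,-6.9,0,0,0,0.3],[0,0,-6.9,0,0,0,0.3],[0,0,-6.9,0,0,0,0.3],[0,0,-6.9,0,0,0,0.3],[0,0,-6.9,0,0,0,0.3],[0,0,-6.9,0,0,0,0.3],[0,0,-6.9,0,0,0,0.3],[0,0,-6.9,0,0,0,0.3],[0,0,-6.9,0,0,0,0.3],[0,0,-6.9,0,0,0,0.3],[0,0,-6.9,0,0,0,0.3],[0,0,-3.4,0,0,0,0.3],[0,0,0,0,0,0,0.3]]'
python3 -m creep '[[0,0,0,-0.001,0.010,0,0.3],[0,0,0,-0.002,0.020,0,0.3],[0,0,0,-0.004,0.033,0,0.3],[0,0,0,-0.004,0.035,0,0.3],[0,0,0,-0.004,0.035,0,0.3],[0,0,0,-0.004,0.035,0,0.3],[0,0,0,-0.004,0.035,0,0.3],[0,0,0,-0.004,0.035,0,0.3],[0,0,0,-0.004,0.035,0,0.3],[0,0,0,-0.004,0.035,0,0.3],[0,0,0,-0.004,0.033,0,0.3],[0,0,0,-0.004,0.030,0,0.3],[0,0,0,-0.002,0.015,0,0.3],[0,0,0,-0.001,0.008,0,0.3],[0,0,0,0,0.003,0,0.3],[0,0,0,0,0,0,0.3],[0,0,0,0,0,0,0.3]]'
python3 d.py 0.5405 0.102 0.06 183.5
```

```text
time: 21.43
tool_pos: [0.5157, -0.2968, 0.1337]
tool_rot: [-0.002, -0.031, 1.0, 0.001]
contact_force: [-0.7, 0.4, -0.3]
gripper_width: 0.589
time: 22.85
tool_pos: [0.5383, 0.1007, 0.136]
tool_rot: [-0.0, -0.03, 1.0, -0.0]
contact_force: [-0.2, -0.2, -0.4]
gripper_width: 0.582
t 22.85 p [0.5383 0.1007 0.136 ] theta -176.56 tilt 0.04 tcp z axis [-6.e-04 -4.e-04 -1.e+00] F [-0.2 -0.2 -0.4] w 0.582 j [  3.  -5. 107.  -0.  78. -91.]
turn z -0.06 rows 1 shift after turn: tx -0.0023 ty 0.0011 tz 0.0760 rows 2
```

```bash
python3 -m creep '[[0,0,0,-0.0023,0.0011,0.015,0.3],[0,0,0,0,0,0.030,0.3],[0,0,0,0,0,0.030,0.3],[0,0,0,0,0,0.025,0.3],[0,0,0,0,0,0.015,0.3],[0,0,0,0,0,0.008,0.3],[0,0,0,0,0,0,0.3],[0,0,0,0,0,0,0.3]]'
python3 d.py 0.5405 0.102 -0.009 183.5
python3 - <<'E'
from h import *
b=manip.grab_frame("side"); cv2.imwrite("pics/s14.png",cv2.resize(b[120:300,210:360],None,fx=4,fy=3.3,interpolation=cv2.INTER_CUBIC))
a=manip.grab_frame("top"); cv2.imwrite("pics/t14.png",cv2.resize(a[170:260,190:310],None,fx=5,fy=5,interpolation=cv2.INTER_CUBIC))
E
```

```text
time: 23.52
tool_pos: [0.5412, 0.102, 0.0137]
tool_rot: [0.0, -0.03, 1.0, -0.0]
contact_force: [0.0, 0.5, 0.8]
gripper_width: 0.589
t 23.52 p [0.5412 0.102  0.0137] theta -176.56 tilt 0.02 tcp z axis [ 3.e-04 -1.e-04 -1.e+00] F [0.  0.5 0.8] w 0.589 j [  3.   4. 111.  -0.  65. -91.]
turn z -0.06 rows 1 shift after turn: tx 0.0007 ty 0.0001 tz 0.0227 rows 1
```

View pics/s14.png

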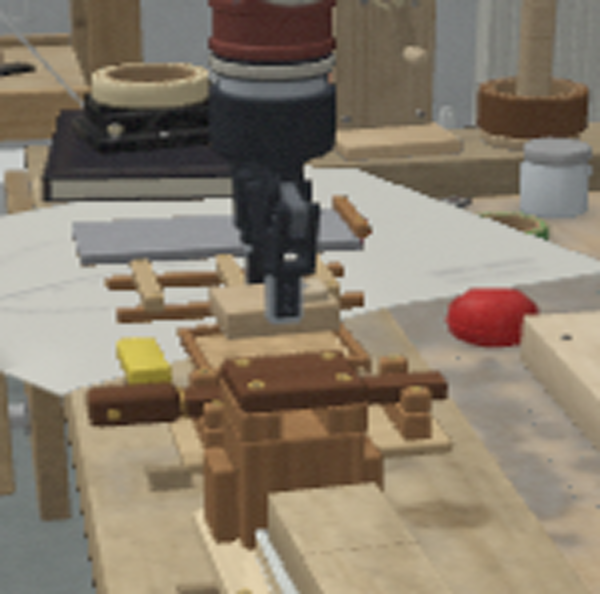

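View pics/t14.png

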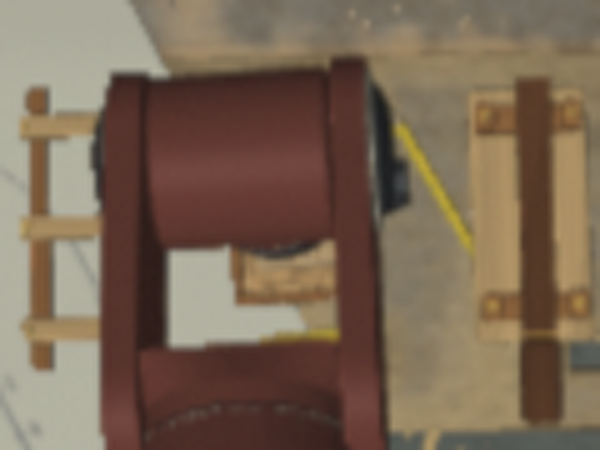

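```bash
python3 -m creep '[[0,0,0,0,0,0.006,0.3],[0,0,0,0,0,0.007,0.3],[0,0,0,0,0,0.005,0.3],[0,0,0,0,0,0.002,0.3],[0,0,0,0,0,0.001,0.3],[0,0,0,0,0,0,0.3],[0,0,0,0,0,0,0.3]]'; python3 -m creep '[[0,0,0,0,0,0.0015,0.3],[0,0,0,0,0,0,0.3],[0,0,0,0,0,0,0.3]]'
```

```text
time: 24.2
tool_pos: [0.5408, 0.1027, -0.0077]
tool_rot: [-0.0, -0.031, 1.0, -0.0]
contact_force: [0.2, -0.2, -0.7]
gripper_width: 0.586
time: 24.45
tool_pos: [0.5408, 0.1027, -0.0091]
tool_rot: [0.0, -0.031, 1.0, 0.0]
contact_force: [0.1, -0.5, -0.5]
gripper_width: 0.586
```

```bash
python3 -m creep '[[0,0,0,0,0,0.0015,0.3],[0,0,0,0,0,0,0.3],[0,0,0,0,0,0,0.3]]'; python3 -m creep '[[0,0,0,0,0,0.001,0.3],[0,0,0,0,0,0,0.3]]'
```

```text
time: 24.7
tool_pos: [0.5409, 0.1027, -0.0106]
tool_rot: [0.0, -0.031, 1.0, 0.0]
contact_force: [0.8, 0.1, 0.3]
gripper_width: 0.59
time: 24.87
tool_pos: [0.5409, 0.1027, -0.0106]
tool_rot: [-0.0, -0.031, 1.0, -0.0]
contact_force: [-3.7, -0.5, 6.3]
gripper_width: 0.585
```

```bash
python3 -m creep '[[0,0,0,0,0,0,0.65],[0,0,0,0,0,0,0.75],[0,0,0,0,0,0,0.9],[0,0,0,0,0,0,1],[0,0,0,0,0,-0.005,1],[0,0,0,0,0,-0.020,1],[0,0,0,0,0,-0.040,1],[0,0,0,0,0,-0.040,1],[0,0,0,0,0,-0.030,1],[0,0,0,0,0,-0.010,1],[0,0,0,0,0,0,1]]'
python3 - <<'E'
from h import *
b=manip.grab_frame("side"); cv2.imwrite("pics/s15.png",cv2.resize(b[120:300,210:360],None,fx=4,fy=3.3,interpolation=cv2.INTER_CUBIC))
E
python3 d.py 0.5163 -0.2887 0.13 93.4
```

```text
time: 25.78
tool_pos: [0.5434, 0.1028, 0.1379]
tool_rot: [0.004, -0.031, 1.0, 0.0]
contact_force: [0.1, -0.7, 0.5]
gripper_width: 1.001
t 25.83 p [0.5417 0.1027 0.1347] theta -176.49 tilt 0.17 tcp z axis [ 3.e-03  2.e-04 -1.e+00] F [-0.7  0.5 -0.6] w 1.001 j [  3.  -4. 106.   0.  78. -91.]
turn z 90.11 rows 13 shift after turn: tx -0.3892 ty -0.0485 tz 0.0047 rows 10
```

View pics/s15.png

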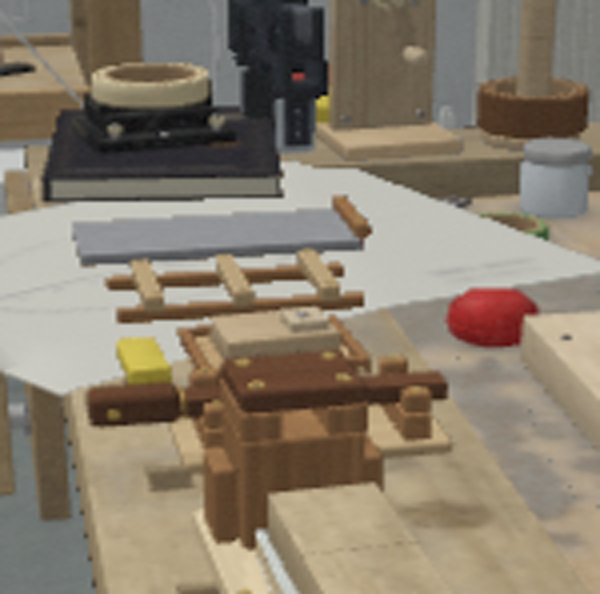

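```bash
python3 -m creep '[[0,0,4,0,0,0,1],[0,0,7,0,0,0,1],[0,0,7,0,0,0,1],[0,0,7,0,0,0,1],[0,0,7,0,0,0,1],[0,0,7,0,0,0,1],[0,0,7,0,0,0,1],[0,0,7,0,0,0,1],[0,0,7,0,0,0,1],[0,0,7,0,0,0,1],[0,0,7,0,0,0,1],[0,0,7,0,0,0,1],[0,0,7,0,0,0,1],[0,0,2.1,0,0,0,1]]'
python3 - <<'E'
from h import *
a=manip.grab_frame("top"); cv2.imwrite("pics/t16.png",cv2.resize(a[180:250,200:435],None,fx=3.4,fy=3.4,interpolation=cv2.INTER_CUBIC))
for n,z in(("maple_block",.064),("pine_caul",.028)):
  for r in manip.cut_out(n,"top")[:1]:
    ys,xs=np.nonzero(r["pixels"]); q=back("top",cv2.boxPoints(cv2.minAreaRect(np.c_[xs,ys].astype(np.float32))),z); print(n,r["confidence"],q.mean(0),q.round(4).tolist())
E
```

```text
time: 27.0
tool_pos: [0.5386, 0.1025, 0.1295]
tool_rot: [-0.002, 0.687, 0.726, -0.002]
contact_force: [0.7, 0.6, 0.1]
gripper_width: 1.0
maple_block 0.68 [ 0.5170696  -0.28720796  0.064     ] [[0.5376, -0.1987, 0.064], [0.5488, -0.3733, 0.064], [0.4965, -0.3754, 0.064], [0.4853, -0.2014, 0.064]]
```

View pics/t16.png

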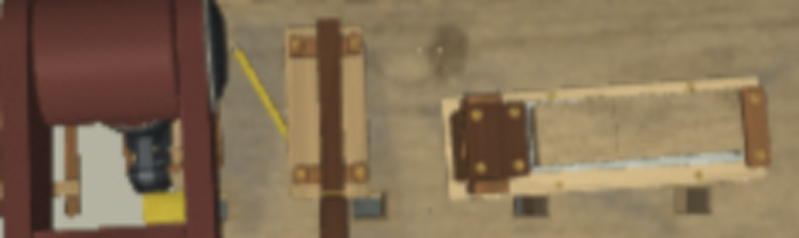

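```bash
python3 d.py 0.5165 -0.288 0.09 93.4; python3 -m creep '[[0,0,0,-0.010,-0.001,0,1],[0,0,0,-0.025,-0.003,0,1],[0,0,0,-0.038,-0.005,0,1],[0,0,0,-0.038,-0.005,0,1],[0,0,0,-0.038,-0.005,0,1],[0,0,0,-0.038,-0.005,0,1],[0,0,0,-0.038,-0.005,0,1],[0,0,0,-0.038,-0.005,0,1],[0,0,0,-0.038,-0.005,0,1],[0,0,0,-0.035,-0.004,0,1],[0,0,0,-0.028,-0.002,0.010,1],[0,0,0,-0.015,0,0.015,1],[0,0,0,-0.008,0,0.015,1],[0,0,0,0,0,0,1],[0,0,0,0,0,0,1]]'; python3 d.py 0.5165 -0.288 0.01 93.4
```

```text
t 27.15 p [0.539  0.1026 0.1303] theta 93.47 tilt 0.28 tcp z axis [-4.9e-03 -2.0e-04 -1.0e+00] F [-0.1 -0.1 -0.3] w 1.002 j [  3.  -4. 107.   0.  78.  -0.]
turn z 0.07 rows 1 shift after turn: tx -0.3885 ty -0.0457 tz 0.0403 rows 10
time: 28.4
tool_pos: [0.5174, -0.2861, 0.0916]
tool_rot: [-0.002, 0.686, 0.728, -0.0]
contact_force: [-0.2, 0.5, 0.4]
gripper_width: 1.0
t 28.4 p [ 0.5174 -0.2861  0.0916] theta 93.37 tilt 0.22 tcp z axis [-0.003   0.0023 -1.    ] F [-0.2  0.5  0.4] w 1.0 j [-36.   4. 102.   0.  74. -40.]
turn z -0.03 rows 1 shift after turn: tx -0.0018 ty -0.0010 tz 0.0816 rows 2
```

```bash
python3 -m creep '[[0,0,0,-0.0018,-0.001,0.010,1],[0,0,0,0,0,0.020,1],[0,0,0,0,0,0.020,1],[0,0,0,0,0,0.015,1],[0,0,0,0,0,0.010,1],[0,0,0,0,0,0.005,1],[0,0,0,0,0,0,1],[0,0,0,0,0,0,1]]'; python3 d.py 0.5165 -0.288 0.01 93.4; python3 -m creep '[[0,0,0,0,0,0,0.85],[0,0,0,0,0,0,0.75],[0,0,0,0,0,0,0.65],[0,0,0,0,0,0,0.55],[0,0,0,0,0,0,0.45],[0,0,0,0,0,0,0.4],[0,0,0,0,0,0,0.3],[0,0,0,0,0,0,0.3]]'; python3 d.py 0.5165 -0.288 0.01 93.4
python3 - <<'E'
from h import *
b=manip.grab_frame("side"); cv2.imwrite("pics/s17.png",cv2.resize(b[200:380,230:370],None,fx=4,fy=3.2,interpolation=cv2.INTER_CUBIC))
E
```

```text
time: 29.07
tool_pos: [0.5185, -0.2882, 0.0141]
tool_rot: [0.001, 0.686, 0.728, 0.0]
contact_force: [-0.7, -0.3, 1.0]
gripper_width: 1.001
t 29.07 p [ 0.5185 -0.2882  0.0141] theta 93.44 tilt 0.07 tcp z axis [ 9.e-04 -7.e-04 -1.e+00] F [-0.7 -0.3  1. ] w 1.001 j [-36.  10. 105.   0.  66. -40.]
turn z 0.04 rows 1 shift after turn: tx 0.0004 ty -0.0020 tz 0.0041 rows 1
time: 29.73
tool_pos: [0.5187, -0.2888, 0.0146]
tool_rot: [0.001, 0.686, 0.728, 0.0]
contact_force: [0.0, 0.6, 6.2]
gripper_width: 0.589
t 29.73 p [ 0.5187 -0.2888  0.0146] theta 93.41 tilt 0.11 tcp z axis [ 0.0015 -0.0013 -1.    ] F [0.  0.6 6.2] w 0.589 j [-36.  10. 105.  -0.  66. -40.]
turn z 0.01 rows 1 shift after turn: tx 0.0010 ty -0.0022 tz 0.0046 rows 1
```

View pics/s17.png

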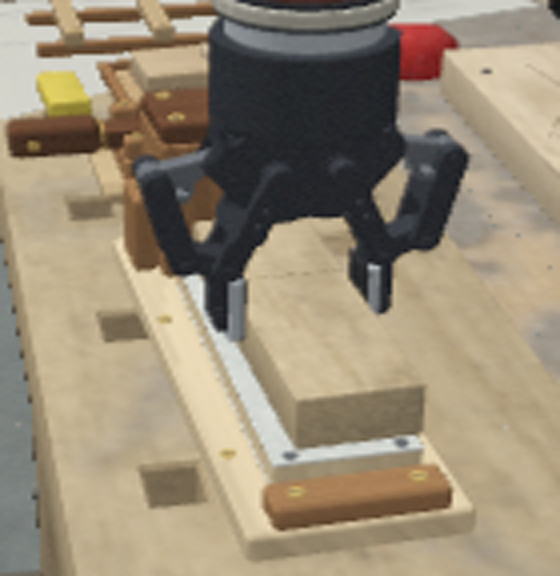

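```bash
python3 -m creep '[[0,0,0,0,0,-0.005,0.3],[0,0,0,0,0,-0.010,0.3],[0,0,0,0,0,-0.020,0.3],[0,0,0,0,0,-0.025,0.3],[0,0,0,0,0,-0.025,0.3],[0,0,0,0,0,-0.025,0.3],[0,0,0,0,0,-0.010,0.3],[0,0,0,0,0,-0.005,0.3],[0,0,0,0,0,0,0.3]]'; python3 d.py 0.534 0.2235 0.13 180.8
python3 - <<'E'
from h import *
b=manip.grab_frame("side"); cv2.imwrite("pics/s18.png",cv2.resize(b[100:380,200:400],None,fx=2.5,fy=2,interpolation=cv2.INTER_CUBIC))
E
```

```text
time: 30.53
tool_pos: [0.5182, -0.2884, 0.1391]
tool_rot: [0.001, 0.686, 0.728, 0.0]
contact_force: [0.1, -0.3, -1.8]
gripper_width: 0.593
t 30.53 p [ 0.5182 -0.2884  0.1391] theta 93.41 tilt 0.08 tcp z axis [ 1.2e-03 -8.0e-04 -1.0e+00] F [ 0.1 -0.3 -1.8] w 0.593 j [-36.   1. 100.   0.  78. -40.]
turn z -87.39 rows 13 shift after turn: tx -0.0229 ty 0.5116 tz 0.0091 rows 13
```

View pics/s18.png

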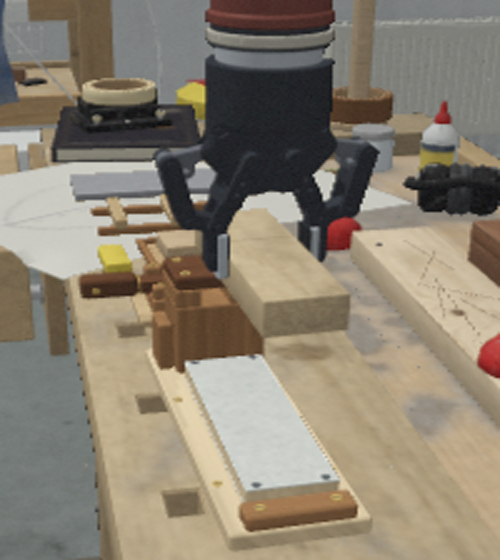

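```bash
python3 -m creep '[[0,0,-4,0,0,0,0.3],[0,0,-6.7,0,0,0,0.3],[0,0,-6.7,0,0,0,0.3],[0,0,-6.7,0,0,0,0.3],[0,0,-6.7,0,0,0,0.3],[0,0,-6.7,0,0,0,0.3],[0,0,-6.7,0,0,0,0.3],[0,0,-6.7,0,0,0,0.3],[0,0,-6.7,0,0,0,0.3],[0,0,-6.7,0,0,0,0.3],[0,0,-6.7,0,0,0,0.3],[0,0,-6.7,0,0,0,0.3],[0,0,-6.7,0,0,0,0.3],[0,0,-3,0,0,0,0.3],[0,0,0,0,0,0,0.3]]'
python3 -m creep '[[0,0,0,0,0.010,0,0.3],[0,0,0,-0.002,0.020,0,0.3],[0,0,0,-0.002,0.033,0,0.3],[0,0,0,-0.002,0.036,0,0.3],[0,0,0,-0.002,0.036,0,0.3],[0,0,0,-0.002,0.036,0,0.3],[0,0,0,-0.002,0.036,0,0.3],[0,0,0,-0.002,0.036,0,0.3],[0,0,0,-0.002,0.036,0,0.3],[0,0,0,-0.002,0.036,0,0.3],[0,0,0,-0.002,0.036,0,0.3],[0,0,0,-0.002,0.036,0,0.3],[0,0,0,-0.001,0.036,0,0.3],[0,0,0,0,0.034,0,0.3],[0,0,0,0,0.030,0,0.3],[0,0,0,0,0.015,0,0.3],[0,0,0,0,0.007,0,0.3],[0,0,0,0,0.003,0,0.3],[0,0,0,0,0,0,0.3],[0,0,0,0,0,0,0.3]]'
python3 d.py 0.534 0.2235 0.05 180.8
```

```text
time: 31.83
tool_pos: [0.5166, -0.2872, 0.1354]
tool_rot: [-0.002, -0.007, 1.0, 0.001]
contact_force: [-0.4, -0.4, -1.6]
gripper_width: 0.594
time: 33.5
tool_pos: [0.5335, 0.2233, 0.1379]
tool_rot: [-0.0, -0.006, 1.0, -0.0]
contact_force: [-0.6, -0.1, -1.8]
gripper_width: 0.593
t 33.5 p [0.5335 0.2233 0.1379] theta -179.26 tilt 0.05 tcp z axis [-7.e-04 -6.e-04 -1.e+00] F [-0.6 -0.1 -1.8] w 0.593 j [ 15.  -0. 102.  -0.  78. -75.]
turn z -0.06 rows 1 shift after turn: tx -0.0005 ty 0.0002 tz 0.0879 rows 3
```

```bash
python3 -m creep '[[0,0,0,0,0,0.010,0.3],[0,0,0,0,0,0.025,0.3],[0,0,0,0,0,0.030,0.3],[0,0,0,0,0,0.025,0.3],[0,0,0,0,0,0.012,0.3],[0,0,0,0,0,0.006,0.3],[0,0,0,0,0,0,0.3],[0,0,0,0,0,0,0.3]]'
python3 d.py 0.534 0.2235 0.0046 180.8
python3 - <<'E'
from h import *
a=manip.grab_frame("top"); cv2.imwrite("pics/t19.png",cv2.resize(a[165:260,140:300],None,fx=5,fy=5,interpolation=cv2.INTER_CUBIC))
b=manip.grab_frame("side"); cv2.imwrite("pics/s19.png",cv2.resize(b[120:300,210:360],None,fx=4,fy=3.3,interpolation=cv2.INTER_CUBIC))
E
```

```text
time: 34.17
tool_pos: [0.5347, 0.224, 0.0313]
tool_rot: [0.001, -0.007, 1.0, 0.0]
contact_force: [-0.2, 0.3, -1.6]
gripper_width: 0.597
t 34.17 p [0.5347 0.224  0.0313] theta -179.22 tilt 0.09 tcp z axis [ 1.5e-03  4.0e-04 -1.0e+00] F [-0.2  0.3 -1.6] w 0.597 j [ 15.   7. 106.   0.  67. -75.]
turn z -0.02 rows 1 shift after turn: tx 0.0007 ty -0.0005 tz 0.0267 rows 1
```

View pics/t19.png

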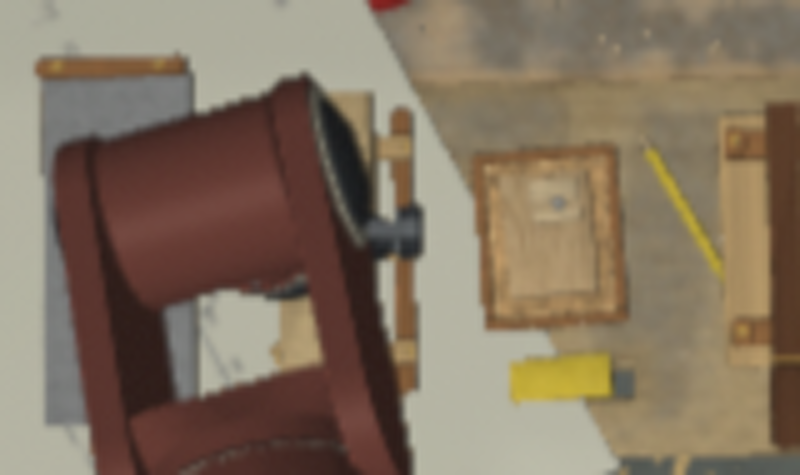

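View pics/s19.png

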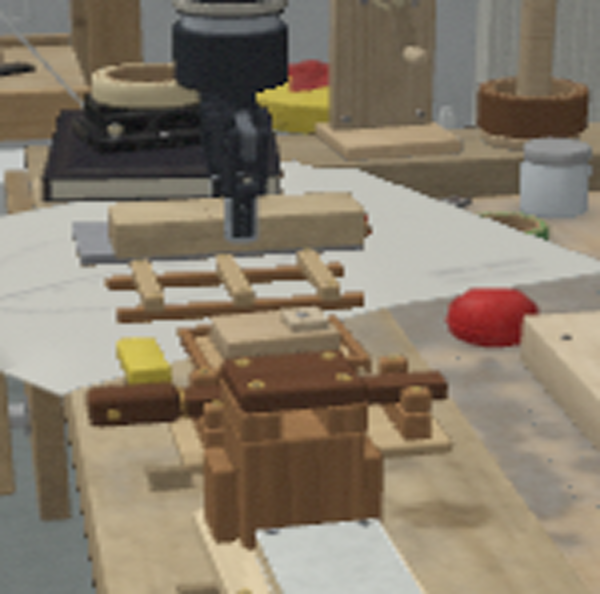

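```bash
python3 -m creep '[[0,0,0,0,0,0.007,0.3],[0,0,0,0,0,0.008,0.3],[0,0,0,0,0,0.006,0.3],[0,0,0,0,0,0.003,0.3],[0,0,0,0,0,0,0.3],[0,0,0,0,0,0,0.3]]'; python3 -m creep '[[0,0,0,0,0,0.0015,0.3],[0,0,0,0,0,0,0.3]]'; python3 -m creep '[[0,0,0,0,0,0.001,0.3],[0,0,0,0,0,0,0.3]]'
```

```text
time: 34.77
tool_pos: [0.5335, 0.2241, 0.0059]
tool_rot: [-0.0, -0.007, 1.0, -0.0]
contact_force: [0.0, 0.3, -1.3]
gripper_width: 0.593
time: 34.93
tool_pos: [0.5337, 0.2241, 0.0047]
tool_rot: [-0.0, -0.007, 1.0, -0.0]
contact_force: [-0.4, -0.7, -1.2]
gripper_width: 0.591
time: 35.1
tool_pos: [0.5338, 0.2241, 0.0046]
tool_rot: [-0.0, -0.007, 1.0, -0.0]
contact_force: [-3.7, -1.1, 4.1]
gripper_width: 0.596
```

Contact came at the predicted height. Releasing now.

```bash
python3 -m creep '[[0,0,0,0,0,0,0.65],[0,0,0,0,0,0,0.75],[0,0,0,0,0,0,0.9],[0,0,0,0,0,0,1],[0,0,0,0,0,0,1],[0,0,0,0,0,-0.010,1],[0,0,0,0,0,-0.030,1],[0,0,0,0,0,-0.040,1],[0,0,0,0,0,-0.030,1],[0,0,0,0,0,-0.015,1],[0,0,0,0,0,0,1]]'
python3 d.py 0.5163 -0.2887 0.13 93.4
python3 -m creep '[[0,0,4,0,0,0,1],[0,0,7,0,0,0,1],[0,0,7,0,0,0,1],[0,0,7,0,0,0,1],[0,0,7,0,0,0,1],[0,0,7,0,0,0,1],[0,0,7,0,0,0,1],[0,0,7,0,0,0,1],[0,0,7,0,0,0,1],[0,0,7,0,0,0,1],[0,0,7,0,0,0,1],[0,0,7,0,0,0,1],[0,0,6.3,0,0,0,1]]'
python3 - <<'E'
from h import *
a=manip.grab_frame("top"); cv2.imwrite("pics/t20.png",cv2.resize(a[180:250,300:435],None,fx=5.5,fy=5.5,interpolation=cv2.INTER_CUBIC))
for n,z in(("bed_caul",.034),):
  for r in manip.cut_out(n,"top")[:1]:
    ys,xs=np.nonzero(r["pixels"]); q=back("top",cv2.boxPoints(cv2.minAreaRect(np.c_[xs,ys].astype(np.float32))),z); print(n,r["confidence"],q.mean(0),q.round(4).tolist())
b=manip.grab_frame("side"); cv2.imwrite("pics/s20.png",cv2.resize(b[140:370,200:370],None,fx=3.2,fy=2.5,interpolation=cv2.INTER_CUBIC))
E
```

```text
time: 36.02
tool_pos: [0.5373, 0.2251, 0.1356]
tool_rot: [0.005, -0.007, 1.0, 0.001]
contact_force: [0.3, 0.4, -0.0]
gripper_width: 1.002
t 36.02 p [0.5373 0.2251 0.1356] theta -179.19 tilt 0.62 tcp z axis [ 0.0103  0.0029 -0.9999] F [ 0.3  0.4 -0. ] w 1.002 j [ 15.  -0. 102.   0.  77. -75.]
turn z 87.41 rows 13 shift after turn: tx -0.5117 ty -0.0514 tz 0.0056 rows 13
time: 37.1
tool_pos: [0.5329, 0.2239, 0.1276]
tool_rot: [-0.001, 0.687, 0.726, -0.001]
contact_force: [-0.1, -0.1, -0.4]
gripper_width: 1.002
```

View pics/t20.png

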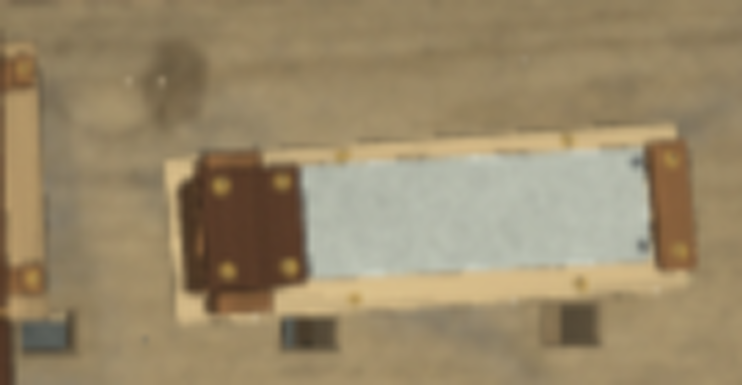

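View pics/s20.png

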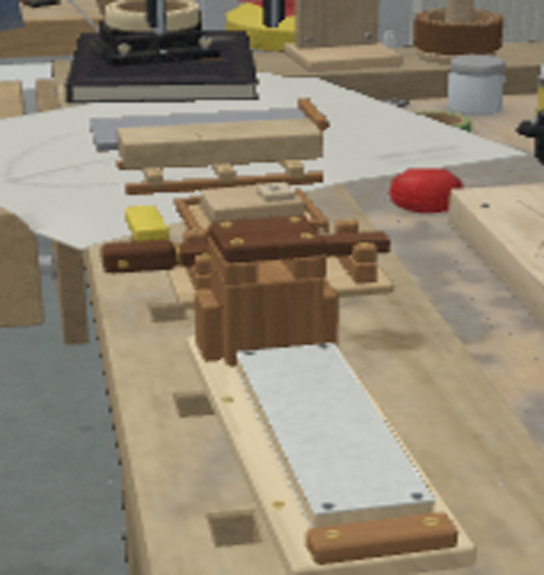

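```bash
python3 - <<'E'
from h import *
T=lambda x,y:(300+(x+.5)/5.5-.5,180+(y+.5)/5.5-.5)
S=lambda x,y:(200+(x+.5)/3.2-.5,140+(y+.5)/2.5-.5)
P=back("top",[T(304,167),T(309,278),T(654,267),T(647,149)],.034); print(P.round(4))
m=[(P[0]+P[1])/2,(P[2]+P[3])/2]; d=m[0]-m[1]; print(m,"dir",np.degrees(np.arctan2(d[1],d[0])),"w",np.linalg.norm(P[0]-P[1]),np.linalg.norm(P[2]-P[3]))
Q=back("side",[S(238,353),S(336,343),S(434,496),S(316,516)],.034); print(Q.round(4)); m=[(Q[0]+Q[1])/2,(Q[2]+Q[3])/2]; d=m[0]-m[1]; print("ctr",Q.mean(0),"dir",np.degrees(np.arctan2(d[1],d[0])))
E
python3 d.py 0.514 -0.2875 0.09 93.3
```

```text
[[ 0.5397 -0.2037  0.034 ]
 [ 0.4814 -0.2046  0.034 ]
 [ 0.4844 -0.3843  0.034 ]
 [ 0.5463 -0.3832  0.034 ]]
[array([ 0.51056001, -0.20415491,  0.034     ]), array([ 0.51532513, -0.38373411,  0.034     ])] dir 91.51998146222265 w 0.05830680056536695 0.0618814132531336
[[ 0.4828 -0.1966  0.034 ]
 [ 0.5427 -0.1929  0.034 ]
 [ 0.5489 -0.3772  0.034 ]
 [ 0.4891 -0.3853  0.034 ]]
ctr [ 0.51587985 -0.28799488  0.034     ] dir 91.91642447546285
t 37.25 p [0.5331 0.2239 0.1279] theta 93.66 tilt 0.09 tcp z axis [-1.5e-03 -4.0e-04 -1.0e+00] F [ 1.1 -0.2  0.8] w 1.001 j [ 15.   0. 103.   0.  77.  12.]
turn z 0.36 rows 1 shift after turn: tx -0.5095 ty -0.0485 tz 0.0379 rows 13
```

```bash
python3 d.py 0.514 -0.288 0.09 92.3;  python3 -m creep '[[0,0,1.36,-0.010,-0.001,0,1],[0,0,0,-0.025,-0.003,0,1],[0,0,0,-0.038,-0.004,0,1],[0,0,0,-0.038,-0.003,0,1],[0,0,0,-0.038,-0.003,0,1],[0,0,0,-0.038,-0.003,0,1],[0,0,0,-0.038,-0.003,0,1],[0,0,0,-0.038,-0.003,0,1],[0,0,0,-0.038,-0.003,0,1],[0,0,0,-0.038,-0.003,0,1],[0,0,0,-0.038,-0.003,0,1],[0,0,0,-0.038,-0.003,0,1],[0,0,0,-0.036,-0.003,0,1],[0,0,0,-0.030,-0.002,0.010,1],[0,0,0,-0.018,-0.001,0.015,1],[0,0,0,-0.009,0,0.015,1],[0,0,0,-0.003,0,0,1],[0,0,0,0,0,0,1],[0,0,0,0,0,0,1]]'; python3 d.py 0.514 -0.288 -0.0105 92.3
```

```text
t 37.25 p [0.5331 0.2239 0.1279] theta 93.66 tilt 0.09 tcp z axis [-1.5e-03 -4.0e-04 -1.0e+00] F [ 1.1 -0.2  0.8] w 1.001 j [ 15.   0. 103.   0.  77.  12.]
turn z 1.36 rows 1 shift after turn: tx -0.5108 ty -0.0397 tz 0.0379 rows 13
time: 38.83
tool_pos: [0.5122, -0.288, 0.0894]
tool_rot: [0.0, 0.694, 0.72, 0.0]
contact_force: [-0.3, 0.5, -0.4]
gripper_width: 1.003
t 38.83 p [ 0.5122 -0.288   0.0894] theta 92.17 tilt 0.02 tcp z axis [ 3.e-04 -0.e+00 -1.e+00] F [-0.3  0.5 -0.4] w 1.003 j [-37.   4. 103.   0.  73. -39.]
turn z -0.13 rows 1 shift after turn: tx -0.0001 ty 0.0018 tz 0.0999 rows 3
```

```bash
python3 -m creep '[[0,0,0,0,0.0018,0.010,1],[0,0,0,0,0,0.020,1],[0,0,0,0,0,0.025,1],[0,0,0,0,0,0.020,1],[0,0,0,0,0,0.012,1],[0,0,0,0,0,0.007,1],[0,0,0,0,0,0.004,1],[0,0,0,0,0,0,1],[0,0,0,0,0,0,1]]'; python3 d.py 0.514 -0.288 -0.0105 92.3
python3 - <<'E'
from h import *
b=manip.grab_frame("side"); cv2.imwrite("pics/s21.png",cv2.resize(b[200:380,230:370],None,fx=4,fy=3.2,interpolation=cv2.INTER_CUBIC))
E
```

```text
time: 39.58
tool_pos: [0.5148, -0.2884, -0.0081]
tool_rot: [0.001, 0.694, 0.72, 0.0]
contact_force: [0.1, -0.8, 0.4]
gripper_width: 0.998
t 39.58 p [ 0.5148 -0.2884 -0.0081] theta 92.16 tilt 0.11 tcp z axis [ 0.0015 -0.0011 -1.    ] F [ 0.1 -0.8  0.4] w 0.998 j [-36.  11. 105.   0.  63. -39.]
turn z -0.14 rows 1 shift after turn: tx 0.0005 ty -0.0008 tz 0.0024 rows 1
```

View pics/s21.png

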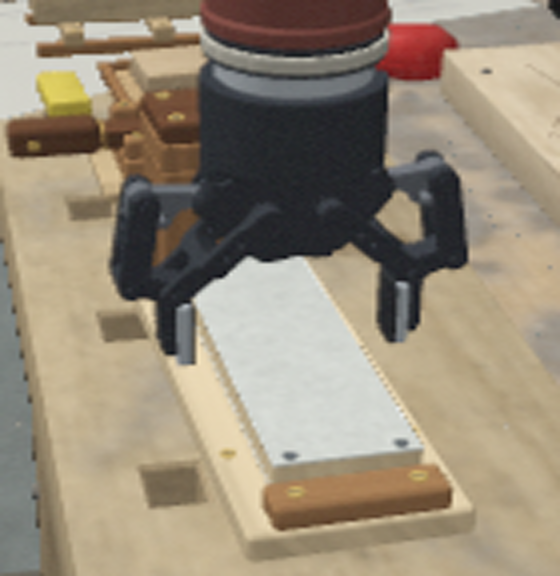

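```bash
python3 -m creep '[[0,0,0,0,0,0.001,0.85],[0,0,0,0,0,0.001,0.78],[0,0,0,0,0,0,0.72],[0,0,0,0,0,0,0.68],[0,0,0,0,0,0,0.6],[0,0,0,0,0,0,0.5],[0,0,0,0,0,0,0.4],[0,0,0,0,0,0,0.4]]'; python3 d.py 0.514 -0.288 -0.0105 92.3
python3 - <<'E'
from h import *
b=manip.grab_frame("side"); cv2.imwrite("pics/s22.png",cv2.resize(b[240:350,240:350],None,fx=5,fy=5,interpolation=cv2.INTER_CUBIC))
E
```

```text
time: 40.3
tool_pos: [0.5145, -0.2885, -0.0103]
tool_rot: [0.001, 0.694, 0.72, 0.0]
contact_force: [-0.6, -0.3, 6.0]
gripper_width: 0.686
t 40.3 p [ 0.5145 -0.2885 -0.0103] theta 92.15 tilt 0.08 tcp z axis [ 1.1e-03 -8.0e-04 -1.0e+00] F [-0.6 -0.3  6. ] w 0.686 j [-37.  11. 106.  -0.  63. -39.]
turn z -0.15 rows 1 shift after turn: tx 0.0005 ty -0.0005 tz 0.0002 rows 1
```

View pics/s22.png

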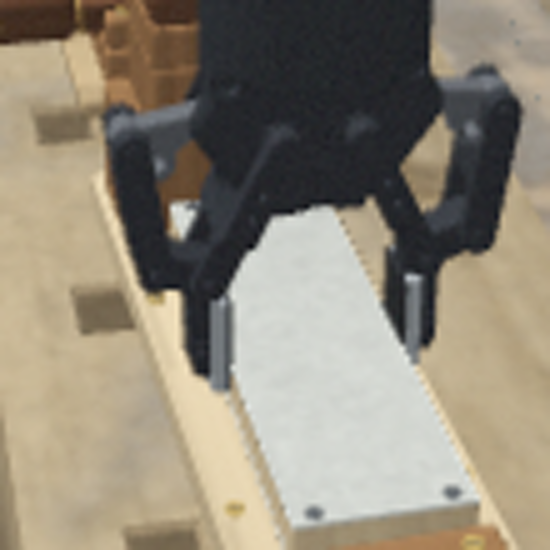

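```bash
python3 -m creep '[[0,0,0,0,0,-0.004,0.4],[0,0,0,0,0,-0.008,0.4],[0,0,0,0,0,-0.012,0.4],[0,0,0,0,0,-0.020,0.4],[0,0,0,0,0,-0.025,0.4],[0,0,0,0,0,-0.025,0.4],[0,0,0,0,0,-0.025,0.4],[0,0,0,0,0,-0.012,0.4],[0,0,0,0,0,-0.006,0.4],[0,0,0,0,0,0,0.4]]'; python3 d.py 0.536 0.358 0.12 181.2
python3 - <<'E'
from h import *
b=manip.grab_frame("side"); cv2.imwrite("pics/s23.png",cv2.resize(b[100:380,200:400],None,fx=2.5,fy=2,interpolation=cv2.INTER_CUBIC))
E
```

```text
time: 41.18
tool_pos: [0.5146, -0.2885, 0.1275]
tool_rot: [0.001, 0.694, 0.72, 0.0]
contact_force: [-0.5, -0.4, -1.7]
gripper_width: 0.682
t 41.18 p [ 0.5146 -0.2885  0.1275] theta 92.14 tilt 0.16 tcp z axis [ 0.0023 -0.0017 -1.    ] F [-0.5 -0.4 -1.7] w 0.682 j [-37.   2. 101.   0.  77. -39.]
turn z -89.06 rows 13 shift after turn: tx -0.0349 ty 0.6459 tz 0.0075 rows 16
```

View pics/s23.png

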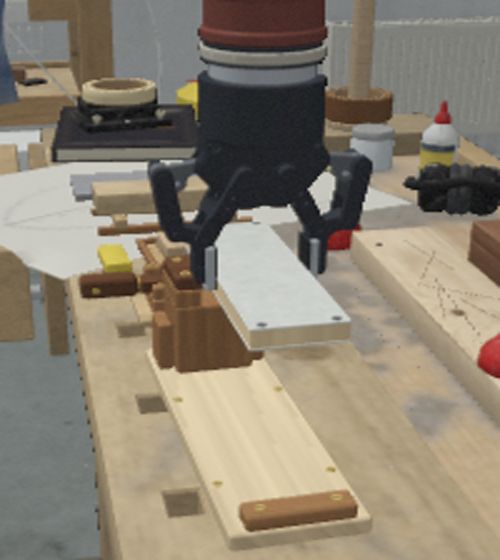

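```bash
python3 -m creep '[[0,0,-4,0,0,0,0.4],[0,0,-6.8,0,0,0,0.4],[0,0,-6.8,0,0,0,0.4],[0,0,-6.8,0,0,0,0.4],[0,0,-6.8,0,0,0,0.4],[0,0,-6.8,0,0,0,0.4],[0,0,-6.8,0,0,0,0.4],[0,0,-6.8,0,0,0,0.4],[0,0,-6.8,0,0,0,0.4],[0,0,-6.8,0,0,0,0.4],[0,0,-6.8,0,0,0,0.4],[0,0,-6.8,0,0,0,0.4],[0,0,-6.8,0,0,0,0.4],[0,0,-3.4,0,0,0,0.4],[0,0,0,0,0,0,0.4]]'
python3 -m creep '[[0,0,0,0,0.010,0,0.4],[0,0,0,-0.002,0.020,0,0.4],[0,0,0,-0.002,0.033,0,0.4],[0,0,0,-0.003,0.038,0,0.4],[0,0,0,-0.003,0.038,0,0.4],[0,0,0,-0.003,0.038,0,0.4],[0,0,0,-0.003,0.038,0,0.4],[0,0,0,-0.003,0.038,0,0.4],[0,0,0,-0.003,0.038,0,0.4],[0,0,0,-0.003,0.038,0,0.4],[0,0,0,-0.003,0.038,0,0.4],[0,0,0,-0.003,0.038,0,0.4],[0,0,0,-0.002,0.036,0,0.4],[0,0,0,-0.001,0.033,0,0.4],[0,0,0,0,0.025,0,0.4],[0,0,0,0,0.012,0,0.4],[0,0,0,0,0.006,0,0.4],[0,0,0,0,0,0,0.4],[0,0,0,0,0,0,0.4]]'
python3 d.py 0.536 0.358 0.09 181.2
python3 - <<'E'
from h import *
a=manip.grab_frame("top"); cv2.imwrite("pics/t24.png",cv2.resize(a[150:280,20:240],None,fx=3.6,fy=3.6,interpolation=cv2.INTER_CUBIC))
b=manip.grab_frame("side"); cv2.imwrite("pics/s24.png",cv2.resize(b[80:280,180:380],None,fx=3,fy=3,interpolation=cv2.INTER_CUBIC))
E
```

```text
time: 42.48
tool_pos: [0.5126, -0.2871, 0.123]
tool_rot: [-0.002, -0.01, 1.0, 0.001]
contact_force: [0.0, -0.2, -1.2]
gripper_width: 0.684
time: 44.07
tool_pos: [0.5373, 0.2288, 0.1253]
tool_rot: [-0.0, -0.01, 1.0, -0.0]
contact_force: [0.1, -0.0, -0.7]
gripper_width: 0.683
t 44.07 p [0.5373 0.2288 0.1253] theta -178.89 tilt 0.06 tcp z axis [-7.e-04 -8.e-04 -1.e+00] F [ 0.1 -0.  -0.7] w 0.683 j [ 16.   1. 102.  -0.  77. -75.]
turn z -0.09 rows 1 shift after turn: tx -0.0014 ty 0.1292 tz 0.0353 rows 4
```

View pics/t24.png

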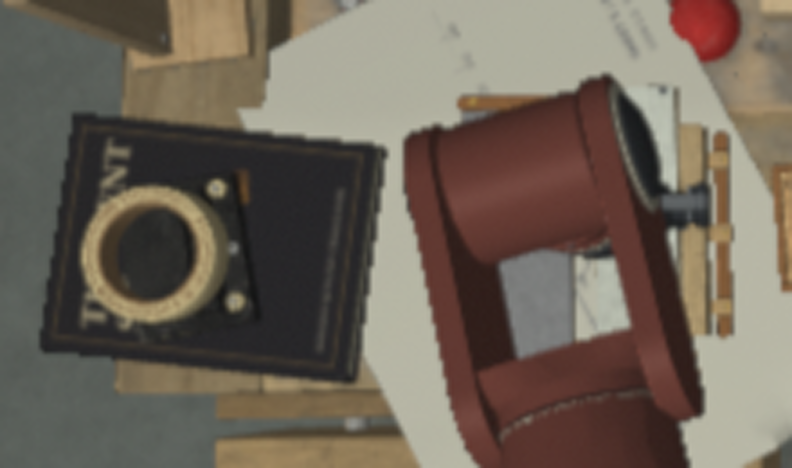

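View pics/s24.png

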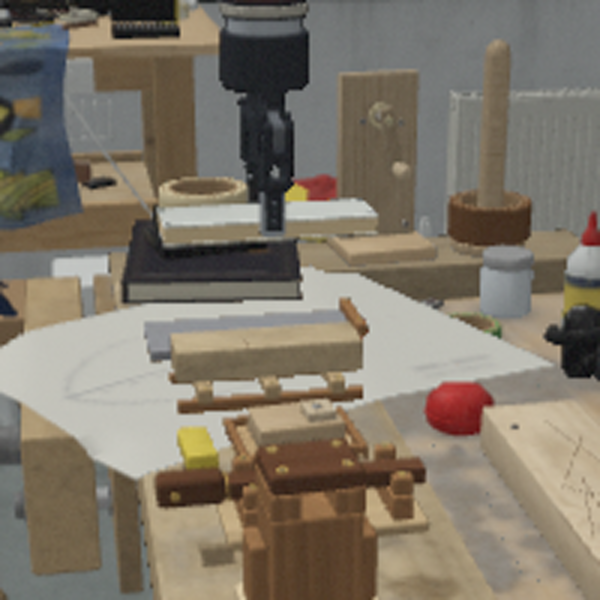

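```bash
python3 -m creep '[[0,0,0,0,0.008,0,0.4],[0,0,0,0,0.018,0,0.4],[0,0,0,0,0.028,0,0.4],[0,0,0,0,0.030,0,0.4],[0,0,0,0,0.025,0,0.4],[0,0,0,-0.001,0.013,0,0.4],[0,0,0,0,0.005,0,0.4],[0,0,0,0,0.002,0,0.4],[0,0,0,0,0,0.02,0.4],[0,0,0,0,0,0.02,0.4],[0,0,0,0,0,0.01,0.4],[0,0,0,0,0,0,0.4],[0,0,0,0,0,0,0.4]]'
python3 d.py 0.536 0.358 -0.0143 181.2
python3 - <<'E'
from h import *
a=manip.grab_frame("top"); cv2.imwrite("pics/t25.png",cv2.resize(a[150:280,20:240],None,fx=3.6,fy=3.6,interpolation=cv2.INTER_CUBIC))
b=manip.grab_frame("side"); cv2.imwrite("pics/s25.png",cv2.resize(b[80:280,180:380],None,fx=3,fy=3,interpolation=cv2.INTER_CUBIC))
E
```

```text
time: 45.25
tool_pos: [0.5358, 0.3574, 0.0752]
tool_rot: [-0.001, -0.009, 1.0, -0.0]
contact_force: [-0.5, 0.5, -1.2]
gripper_width: 0.686
t 45.25 p [0.5358 0.3574 0.0752] theta -178.92 tilt 0.1 tcp z axis [-0.0015 -0.001  -1.    ] F [-0.5  0.5 -1.2] w 0.686 j [ 27.  12.  96.  -0.  73. -64.]
turn z -0.12 rows 1 shift after turn: tx -0.0003 ty 0.0006 tz 0.0895 rows 3
```

View pics/t25.png

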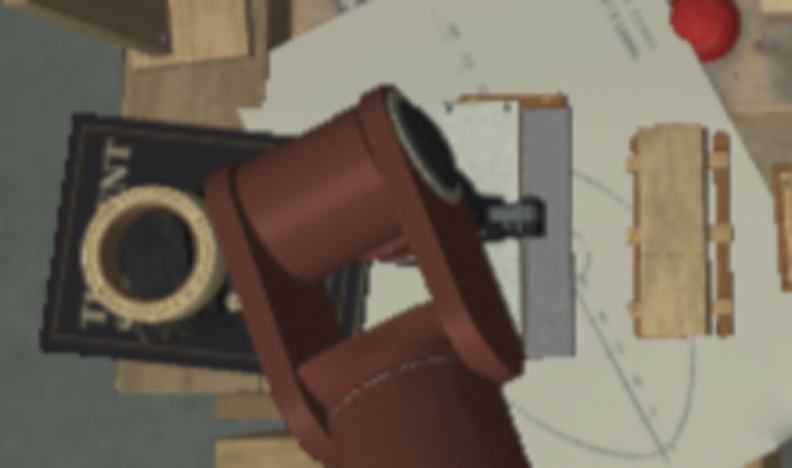

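View pics/s25.png

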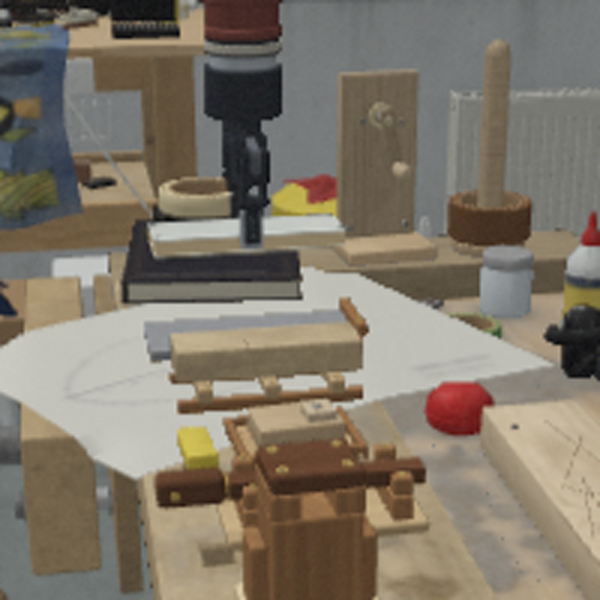

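```bash
python3 - <<'E'
from h import *
T=lambda x,y:(20+(x+.5)/3.6-.5,150+(y+.5)/3.6-.5)
print(back("top",[T(523,130),T(522,330),T(485,101)],.1195).round(4))
print("board right edge",back("top",[T(572,110),T(575,354)],.012).round(4),"maple",back("top",[T(637,125),T(703,123),T(706,335),T(637,337)],.054).mean(0))
E
python3 -m creep '[[0,0,0,0,0,0.010,0.4],[0,0,0,0,0,0.020,0.4],[0,0,0,0,0,0.020,0.4],[0,0,0,0,0,0.015,0.4],[0,0,0,0,0,0.008,0.4],[0,0,0,0,0,0.004,0.4],[0,0,0,0,0,0,0.4],[0,0,0,0,0,0,0.4]]'; python3 d.py 0.536 0.358 -0.0143 181.2
python3 - <<'E'
from h import *
b=manip.grab_frame("side"); cv2.imwrite("pics/s26.png",cv2.resize(b[80:280,180:380],None,fx=3,fy=3,interpolation=cv2.INTER_CUBIC))
E
```

```text
[[0.6075 0.3238 0.1195]
 [0.4569 0.3238 0.1195]
 [0.6301 0.3528 0.1195]]
board right edge [[0.6388 0.3137 0.012 ]
 [0.4375 0.3107 0.012 ]] maple [0.53528322 0.2241738  0.054     ]
time: 46.02
tool_pos: [0.5366, 0.3589, -0.0004]
tool_rot: [0.001, -0.01, 1.0, 0.0]
contact_force: [-0.4, -0.4, -1.6]
gripper_width: 0.681
t 46.02 p [ 5.366e-01  3.589e-01 -4.000e-04] theta -178.85 tilt 0.07 tcp z axis [ 1.1e-03  6.0e-04 -1.0e+00] F [-0.4 -0.4 -1.6] w 0.681 j [ 27.  17.  97.   0.  65. -64.]
turn z -0.05 rows 1 shift after turn: tx 0.0007 ty -0.0009 tz 0.0139 rows 1
```

View pics/s26.png

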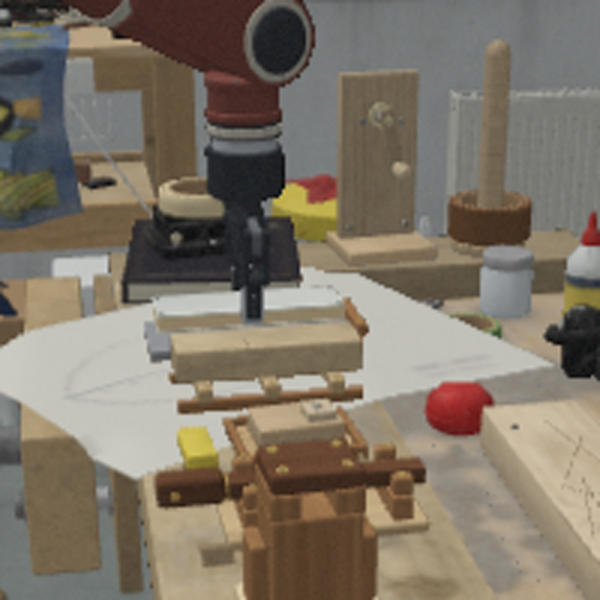

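```bash
python3 -m creep '[[0,0,0,0.002,0,0,0.4],[0,0,0,0,0,0.005,0.4],[0,0,0,0,0,0.005,0.4],[0,0,0,0,0,0.002,0.4],[0,0,0,0,0,0,0.4],[0,0,0,0,0,0,0.4]]'; python3 -m creep '[[0,0,0,0,0,0.0015,0.4],[0,0,0,0,0,0,0.4]]'; python3 -m creep '[[0,0,0,0,0,0.001,0.4],[0,0,0,0,0,0,0.4]]'
```

```text
time: 46.57
tool_pos: [0.5338, 0.3584, -0.0135]
tool_rot: [-0.0, -0.01, 1.0, -0.0]
contact_force: [-0.3, -0.0, -1.1]
gripper_width: 0.683
time: 46.73
tool_pos: [0.5343, 0.3586, -0.0143]
tool_rot: [0.0, -0.01, 1.0, 0.0]
contact_force: [-1.2, -1.2, 1.3]
gripper_width: 0.684
time: 46.9
tool_pos: [0.5343, 0.3587, -0.0143]
tool_rot: [-0.0, -0.01, 1.0, 0.0]
contact_force: [-2.4, -2.3, 6.0]
gripper_width: 0.686
```

```bash
python3 -m creep '[[0,0,0,0,0,0,0.75],[0,0,0,0,0,0,0.85],[0,0,0,0,0,0,0.95],[0,0,0,0,0,0,0.95],[0,0,0,0,0,-0.005,0.95],[0,0,0,0,0,-0.020,0.95],[0,0,0,0,0,-0.030,0.95],[0,0,0,0,0,-0.035,0.95],[0,0,0,0,0,-0.035,0.95],[0,0,0,0,0,-0.025,0.95],[0,0,0,0,0,-0.010,0.95],[0,0,0,0,0,0,0.95]]'
python3 -m creep '[[0,0,0,0.01,-0.010,0,0.95],[0,0,0,0.02,-0.025,0,0.95],[0,0,0,0.02,-0.035,0,0.95],[0,0,0,0.02,-0.035,0,0.95],[0,0,0,0.01,-0.035,0,0.95],[0,0,0,0,-0.035,0,0.95],[0,0,0,0,-0.035,0,0.95],[0,0,0,0,-0.035,0,0.95],[0,0,0,0,-0.035,0,0.95],[0,0,0,0,-0.035,0,0.95],[0,0,0,0,-0.035,0,0.95],[0,0,0,0,-0.035,0,0.95],[0,0,0,0,-0.035,0,0.95],[0,0,0,0,-0.035,0,0.95],[0,0,0,0,-0.025,0,0.95],[0,0,0,0,-0.01,0,0.95],[0,0,0,0,0,0,0.95]]'
python3 - <<'E'
from h import *
a=manip.grab_frame("top"); cv2.imwrite("pics/t27.png",cv2.resize(a[165:260,140:320],None,fx=4.4,fy=4.4,interpolation=cv2.INTER_CUBIC))
b=manip.grab_frame("side"); cv2.imwrite("pics/s27.png",cv2.resize(b[120:320,200:380],None,fx=3.3,fy=3,interpolation=cv2.INTER_CUBIC))
for n,z in(("bed_caul",.03),("maple_block",.054),("pine_caul",.028),("keeper",.044)):
  for r in manip.cut_out(n,"top")[:1]:
    ys,xs=np.nonzero(r["pixels"]); q=back("top",cv2.boxPoints(cv2.minAreaRect(np.c_[xs,ys].astype(np.float32))),z); print(n,round(r["confidence"],2),q.mean(0).round(4),q.round(3).tolist())
E
python3 d.py
```

```text
time: 47.9
tool_pos: [0.536, 0.3595, 0.1485]
tool_rot: [0.003, -0.01, 1.0, 0.002]
contact_force: [0.2, 0.7, 0.8]
gripper_width: 0.954
time: 49.32
tool_pos: [0.4626, -0.1341, 0.142]
tool_rot: [-0.002, -0.008, 1.0, 0.001]
contact_force: [-0.2, 1.5, 0.2]
gripper_width: 0.951
bed_caul 0.82 [0.5353 0.355  0.03  ] [[0.629, 0.392, 0.03], [0.629, 0.325, 0.03], [0.442, 0.319, 0.03], [0.441, 0.385, 0.03]]
maple_block 0.6 [0.5353 0.2213 0.054 ] [[0.619, 0.255, 0.054], [0.621, 0.195, 0.054], [0.452, 0.188, 0.054], [0.449, 0.247, 0.054]]
pine_caul 0.82 [0.5416 0.1017 0.028 ] [[0.578, 0.133, 0.028], [0.584, 0.079, 0.028], [0.505, 0.07, 0.028], [0.499, 0.124, 0.028]]
keeper 0.81 [ 0.5148 -0.0374  0.044 ] [[0.614, -0.026, 0.044], [0.614, -0.049, 0.044], [0.416, -0.049, 0.044], [0.416, -0.026, 0.044]]
t 49.62 p [ 0.4638 -0.1316  0.1439] theta -178.74 tilt 0.04 tcp z axis [-4.e-04  5.e-04 -1.e+00] F [ 0.5  0.4 -0.1] w 0.951 j [ -25.  -15.  115.    0.   80. -116.]
```

View pics/t27.png

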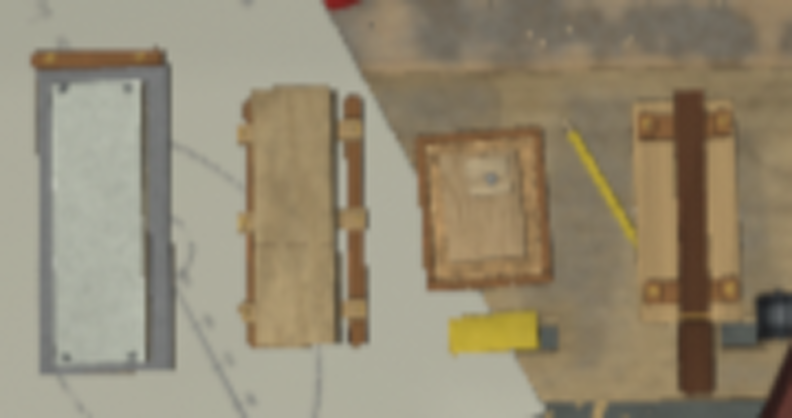

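View pics/s27.png

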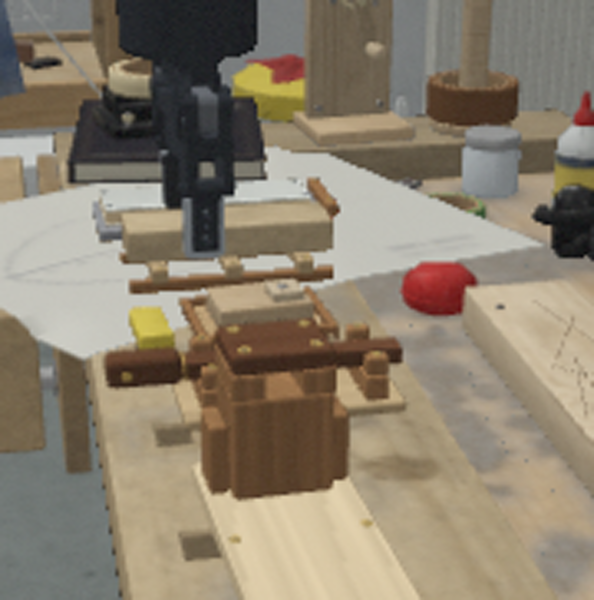

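```bash
python3 - <<'E'
from plant import manip
print(manip.job_done(), manip.state()["time"])
E
```

```text
the job is handed in; nothing more can be done
the job is handed in; nothing more can be done
```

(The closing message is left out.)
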